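# Clear the pile of sanding things onto the storage boards

## Task

Take the pile on the bench apart from the top down, one piece after another, and lay each piece flat in the middle of the storage board painted for it: the dark wheel on the yellow disc, the pale wood blank on the blue patch, the small sanding block on the red patch, the large black sanding block on the grey patch, each lying along its patch and inside it. Set the pieces down instead of dropping them, and leave the standing wooden deer and the loose pale wheel as they are.

Things in the scene. Friction and masses are not known exactly. Their poses are not given: they have to be found in the camera images.
- dark_wheel: turned dark brown wooden wheel, 36 mm across, 14 mm thick, lying flat on top of the pile (on the pale blank). Origin: centre of its underside; z along its axle, up at the start. About 20 g
- pale_blank: plain sawn pale wood block, 35 x 70 x 20 mm (x, y, z), third from the bottom of the pile, under the wheel. Origin: centre of its underside; y along its length, z up. About 35 g
- block_small: small wooden sanding block with a dark red-brown top face, 46 x 90 x 31.5 mm (x, y, z), second from the bottom of the pile. Origin: centre of its underside; y along its length, z up. About 80 g
- block_large: large black sanding block, 66 x 111 x 30 mm (x, y, z), at the bottom of the pile, on the bench. Origin: centre of its underside; y along its length, z up. About 70 g. The pieces of the pile lie loose on one another, roughly centred and within 0.2 rad of the piece below
- board_wheel: fixed plywood storage board, 74 x 74 mm and 6 mm thick, with a yellow round patch (52 mm across), 8 mm larger all round than the dark wheel that belongs on it. Origin: centre of its underside (on the bench, z = 0), so the board's top is 6 mm above it; z up, y along the board's side
- board_blank: fixed plywood storage board, 72 x 107 mm and 6 mm thick, with a blue rectangular patch (51 x 86 mm), 8 mm larger all round than the pale blank that belongs on it. Origin: centre of its underside (on the bench, z = 0), so the board's top is 6 mm above it; z up, y along the long side
- board_small: fixed plywood storage board, 83 x 127 mm and 6 mm thick, with a red rectangular patch (62 x 106 mm), 8 mm larger all round than the small sanding block that belongs on it. Origin: centre of its underside (on the bench, z = 0), so the board's top is 6 mm above it; z up, y along the long side
- board_large: fixed plywood storage board, 103 x 148 mm and 6 mm thick, with a grey rectangular patch (82 x 127 mm), 8 mm larger all round than the large black sanding block that belongs on it. Origin: centre of its underside (on the bench, z = 0), so the board's top is 6 mm above it; z up, y along the long side
- deer: bystander: wooden deer figure standing loose on its feet at the far left, 20 x 116 x 139 mm (x, y, z). Origin: centre of its underside; z up
- spare_wheel: bystander: loose pale wooden wheel, 42 mm across, 14 mm thick, lying flat in front of the parts box. Origin: centre of its underside
Mind the look-alikes: they are no part of the job. Leave any green look-alike of the pale_blank alone.

How it is judged:
By the outcome, as a careful person would: the job done as asked, in the order asked, and still so for the second after the job is handed in, with the robot touching nothing.
It also fails if it takes over 112 s, if anything falls off the work surface, if the arm or the gripper's body presses on something with over 40 N, if the wrist force passes 120 N, or if a joint passes its speed limit or range.

## Robot

A 6-joint arm with a two-finger parallel gripper is mounted at the origin on a cart in front of the work surface, level with it; the furniture and walls round the work are solid. World frame = base frame: x ahead of the robot, y to its left, z up, the work surface at z = 0. Lengths are in m, angles in rad, forces in N, time in s.
With the tool pointing down it reaches from about 0.35 to 0.975 m from the base axis. Payload 4.9 kg.
Tool frame: the origin (TCP) lies at the very end of the fingers, on their centre line; the grasp point (between the pads) lies 19 mm behind it; y points along the fingers, z is the direction in which the jaws open and shut, and the axes are right-handed (so a half turn about y gives the same grasp; the last joint's range is limited). The gripper opens to 85 mm and grips with 20 to 120 N. Pads are 22 mm wide; open, the fingers measure 114 mm over their backs; the gripper's body (76 mm by 85 mm) begins 54 mm behind the grasp point. The pads swing forward as they close: fully open they stand 13 mm farther back than shut.
Start: joints at [-1.394, 0.053, 1.613, -0, 1.476, -0.119], TCP at [0.182, -0.598, 0.231] pointing down, gripper open.
Joint ranges: [-3.01, 3.01], [-1.01, 2.22], [0.06, 2.58], [-1.02, 4.17], [0.09, 2.62], [-3.14, 3.14]. Speed limits (rad/s): [2.57, 2.57, 3.14, 3.14, 3.14, 3.14].

## Interface

Orientations are given as a rotation vector (axis times angle).
In Python, from station import monitor, viewer, ticket gives the robot as it stands.
- The arm moves only by the tool servo_tool, never from a script. Its argument "commands" is one flat list of numbers, 7 for each row, row after row: the turn, a rotation vector about the tool's x, y, z in rad, then the shift along the tool's x, y, z in cm, then the opening, from 0 (shut) to 1 (fully open). In form: [rx, ry, rz, dx, dy, dz, claw, rx, ry, rz, dx, dy, dz, claw, ...]. A call has 1 to 20 rows; each row shifts and turns the pose as measured when the row begins, along the tool's axes as they then stand; what a row does not reach is not made up. A row lasts 1/10 s, in which the tool goes at most 50 mm and 8.59 degrees, less where a joint would pass 70% of its speed; a pose out of reach is approached as far as the arm can. A call is refused whole if a number of a shift passes 5 or a number of a turn 0.15, either way. A call with a gripper value outside its range is refused whole. The fingers move at their own pace and stop on an object; "grip_force" is the grip in N (left out, the last holds). Time passes only in rows, so rows that do not move let the fingers close. It gives the time, the measured TCP pose, the force and the opening at its end, in the units of the state.
- monitor.get_obs(): the state, without advancing time (a new reading comes with each control period).
- viewer.get_image(name): name is "side" or "top" or "wrist"; returns a dict with "frame" (400x640x3 uint8, red, green, blue), "depth" (400x640 float32, m along the optical axis (not along the pixel's ray), 0 where there is no reading), "camera_matrix" (3x3 intrinsics, pixels), "dist_coeffs" ([k1, k2, p1, p2, k3] as OpenCV has them; the pictures are not rectified), "cam_to_world" (4x4, takes a point from camera to world coordinates). Camera axes: x right, y down, z forward; pixel columns grow to the right and rows downward; lengths in m; the calibration is good to about 2 mm. A picture is of the moment at which its call begins.
- ticket.finish_job(): hands the job in, once; it reports no verdict.
The state is a dict: "t": time; "q": joint angles; "dq": joint speeds; "effort": joint torques, N m; "tool_pos": TCP position; "tool_rot": TCP orientation; "contact_force": force on the tool from outside, world axes, zero at the start; "wrist_torque": the same for the moment, N m; "opening": finger opening in m.
Only numpy, scipy, OpenCV 4.12 (cv2) and the standard library are available. Lean on these libraries where they do the work, as an engineer would, in place of code of your own. Each camera call takes 0.05 s, during which the arm holds its last target.

## Working session

There is one attempt and no reset: what is moved stays moved. The work goes in short steps, Python scripts to look and compute and a tool call to move; the robot and the scene stay as the last step left them, time stands still between calls to the robot, and variables do not carry over. Pictures are saved under pics/ and viewed, and the job is handed in when it is done.

Besides the shell and the picture viewer there is one more tool, called after "Emit:" as name(argument=value, ...) on one line, values as JSON. servo_tool: Moves the arm, as the interface text tells. Its arguments: {"type":"object","properties":{"commands":{"type":"array","items":{"type":"number"}},"grip_force":{"type":"number"}},"required":["commands"]}

```bash
mkdir -p pics; ls; python3 - <<'E'
from station import monitor, viewer
import cv2,numpy as np
o=monitor.get_obs();print(o)
for n in ["side","top","wrist"]:
    d=viewer.get_image(n);cv2.imwrite(f"pics/a_{n}.png",d["frame"][:,:,::-1]);np.savez(f"a_{n}.npz",**d)
    print(n,d["camera_matrix"].tolist(),d["dist_coeffs"],d["cam_to_world"].round(4).tolist())
E
```

```text
pics
{'t': 0.0, 'q': array([-1.39400798e+00,  5.33689741e-02,  1.61429691e+00,  3.20825930e-05,
        1.47598368e+00, -1.19026758e-01]), 'dq': array([-0.00034734, -0.00089793, -0.00171245, -0.0001989 ,  0.00113699,
       -0.00104059]), 'effort': array([ 1.62677155e-03, -3.93686128e+01, -3.70171523e+01, -1.06382444e-05,
        7.21002274e-03, -3.45611390e-06]), 'tool_pos': array([ 0.18208318, -0.59724166,  0.23005376]), 'tool_rot': array([-0.3073144 ,  2.064547  , -2.06025786]), 'contact_force': array([ 0.32689808, -0.80760156, -0.94704543]), 'wrist_torque': array([0.02075382, 0.05086995, 0.01416368]), 'opening': 0.08534744361255198}
side [[434.150570543317, 0.0, 318.0581884003612], [0.0, 434.150570543317, 194.3723101997744], [0.0, 0.0, 1.0]] [-0.07631212  0.          0.          0.          0.        ] [[-0.996, -0.0408, 0.0792, 0.4951], [-0.0874, 0.6186, -0.7808, 0.9107], [-0.0171, -0.7846, -0.6198, 0.798], [0.0, 0.0, 0.0, 1.0]]
top [[406.3075876815428, 0.0, 313.3849168873645], [0.0, 406.3075876815428, 199.42677831510082], [0.0, 0.0, 1.0]] [-0.00840405  0.          0.          0.          0.        ] [[-0.0126, -0.9846, 0.1744, 0.3672], [-0.9997, 0.0158, 0.0173, 0.0123], [-0.0198, -0.1742, -0.9845, 1.1379], [0.0, 0.0, 0.0, 1.0]]
wrist [[342.44010971652614, 0.0, 319.19640173054637], [0.0, 342.44010971652614, 198.60720994838022], [0.0, 0.0, 1.0]] [-0.05747463  0.          0.          0.          0.        ] [[0.2919, -0.9183, -0.2676, 0.2511], [-0.9564, -0.2809, -0.0795, -0.5772], [-0.0022, 0.2791, -0.9603, 0.3737], [0.0, 0.0, 0.0, 1.0]]
```

View pics/a_top.png

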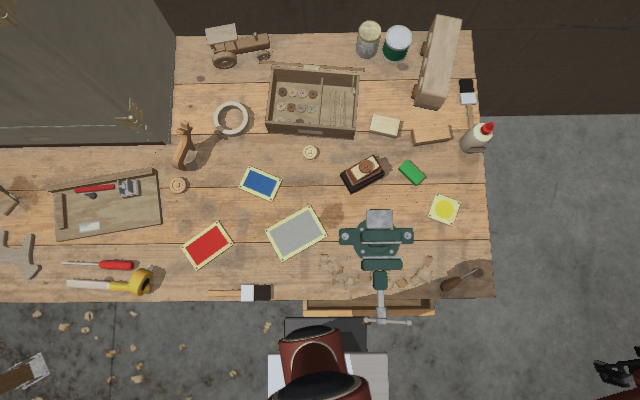

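View pics/a_side.png

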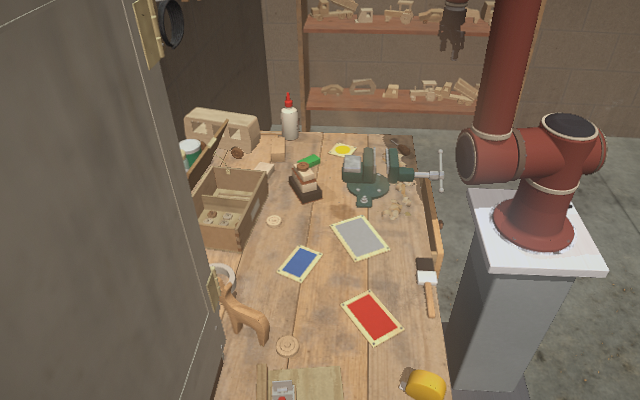

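View pics/a_wrist.png

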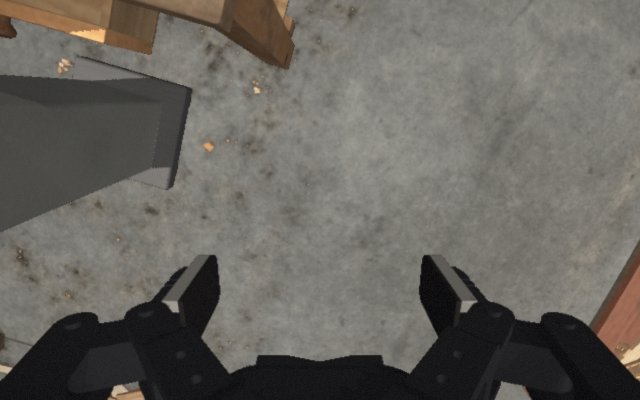

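```bash
cat > h.py <<'E'
import numpy as np,cv2
from scipy.spatial.transform import Rotation as R
def ld(n): return dict(np.load(n))
def ray(d,uv):
    uv=np.asarray(uv,float).reshape(-1,1,2)
    p=cv2.undistortPoints(uv,d["camera_matrix"],d["dist_coeffs"]).reshape(-1,2)
    r=np.c_[p,np.ones(len(p))]@d["cam_to_world"][:3,:3].T
    return d["cam_to_world"][:3,3],r
def plane(d,uv,z):
    c,r=ray(d,uv); return c+r*((z-c[2])/r[:,2])[:,None]
def proj(d,P):
    T=np.linalg.inv(d["cam_to_world"]);
    return cv2.projectPoints(np.asarray(P,float).reshape(-1,1,3),cv2.Rodrigues(T[:3,:3])[0],T[:3,3],d["camera_matrix"],d["dist_coeffs"])[0].reshape(-1,2)
def cloud(d):
    h,w=d["depth"].shape; v,u=np.mgrid[:h,:w]
    c,r=ray(d,np.c_[u.ravel(),v.ravel()]); 
    P=c+r*d["depth"].reshape(-1,1); P[d["depth"].ravel()<=0]=np.nan
    return P.reshape(h,w,3)
def rect(P):
    (c,s,a)=cv2.minAreaRect((P[:,:2]*1000).astype(np.float32)); 
    if s[0]>s[1]: s=s[::-1]; a+=90   # a = dir of s[0] (short=x axis)
    a=(a+90)%180-90
    return np.array(c)/1000,s,a  # short-axis angle deg; long axis = a+90
E
python3 - <<'E'
from h import *
d=ld("a_top.npz");f=d["frame"];hsv=cv2.cvtColor(f,cv2.COLOR_RGB2HSV)
C=cloud(d)
def m(name,seed,box,lo,hi,z):
    k=cv2.inRange(hsv,np.array(lo),np.array(hi));b=np.zeros_like(k);b[box[1]:box[3],box[0]:box[2]]=255;k&=b
    k=cv2.morphologyEx(k,cv2.MORPH_OPEN,np.ones((3,3)))
    cs,_=cv2.findContours(k,0,cv2.CHAIN_APPROX_NONE);c=max(cs,key=cv2.contourArea)
    P=plane(d,c.reshape(-1,2)+0.0,z);M=cv2.moments(c);ce=plane(d,[[M['m10']/M['m00'],M['m01']/M['m00']]],z)
    print(name,rect(P),ce[0].round(4))
m("blue",0,(225,155,300,210),(100,120,60),(130,255,255),.006)
m("red",0,(170,210,245,275),(0,150,90),(8,255,255),.006)
m("grey",0,(255,200,335,265),(0,0,110),(180,40,200),.006)
m("yellow",0,(420,185,470,235),(24,150,120),(35,255,255),.006)
for uv in [(365,172),(410,172),(385,125),(378,232),(378,215),(182,148),(310,152),(345,235),(405,235),(380,282),(435,60)]: print(uv,C[uv[1],uv[0]].round(3))
cr=cv2.resize(f[110:240,310:470],None,fx=5,fy=4.5,interpolation=2);cv2.imwrite("pics/b_crop.png",cr[:,:,::-1])
s=ld("a_side.npz")["frame"][120:260,240:440];cv2.imwrite("pics/b_side.png",cv2.resize(s,None,fx=4,fy=4,interpolation=2)[:,:,::-1])
E
```

```text
blue (array([0.61863507, 0.18562296]), (48.257972717285156, 82.36283111572266), -24.071487426757812) [0.6186 0.1855 0.006 ]
red (array([0.44371951, 0.33229007]), (60.228919982910156, 103.82064819335938), 35.52012634277344) [0.4434 0.3325 0.006 ]
grey (array([0.47458801, 0.08330701]), (83.40461730957031, 128.2804718017578), 28.722496032714844) [0.4739 0.0836 0.006 ]
yellow (array([ 0.53553418, -0.33297757]), (44.59375, 45.10558319091797), 42.946311950683594) [ 0.5355 -0.3331  0.006 ]
(365, 172) [ 0.623 -0.106  0.094]
(410, 172) [ 0.639 -0.241  0.022]
(385, 125) [ 0.778 -0.176  0.024]
(378, 232) [ 0.463 -0.132  0.113]
(378, 215) [ 0.509 -0.136  0.09 ]
(182, 148) [0.702 0.386 0.084]
(310, 152) [0.704 0.04  0.018]
(345, 235) [ 0.464 -0.053  0.031]
(405, 235) [ 0.463 -0.219  0.014]
(380, 282) [ 0.338 -0.138  0.067]
(435, 60) [ 0.918 -0.299  0.131]
```

View pics/b_crop.png

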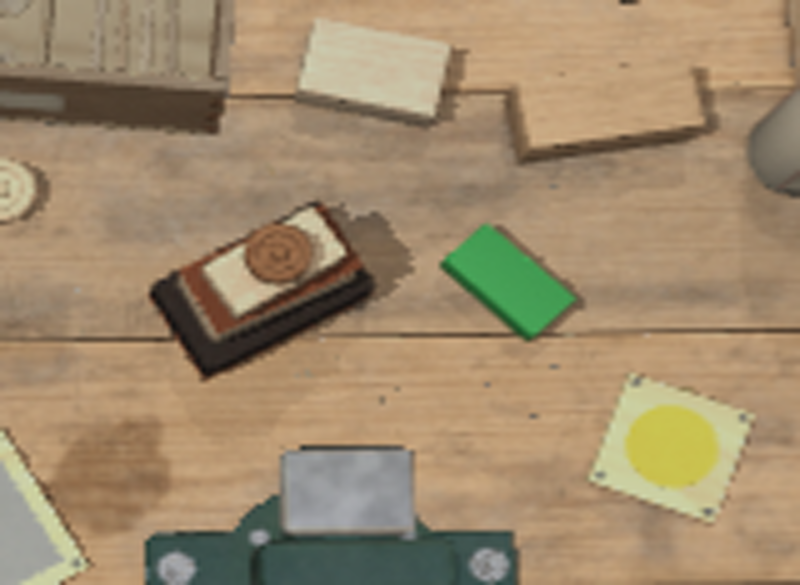

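View pics/b_side.png

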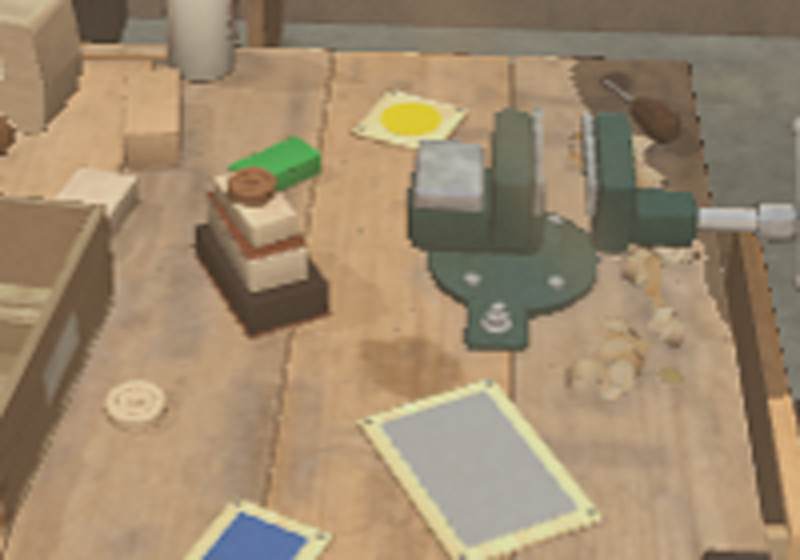

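Candidates (top view): dark wheel – pile top (366,167), against the loose pale wheel (310,152) and another wheel (178,185). Pale blank – in the pile (366,168), against the loose pale board (385,125) and the green block (412,173). The close crop shows that the brown wheel on pale, red-brown and black pieces is the pile at about (365,172). Next I measure it.

```bash
python3 - <<'E'
from h import *
d=ld("a_top.npz");f=d["frame"];hsv=cv2.cvtColor(f,cv2.COLOR_RGB2HSV);C=cloud(d)
sub=C[145:200,330:395];z=sub[...,2]
for lo,hi,n,zz in [(.088,.105,"wheel",.0955),(.072,.088,"blank",.0815),(.053,.07,"small",.0615),(.022,.045,"large",.03)]:
    k=(z>lo)&(z<hi); v,u=np.nonzero(k); P=plane(d,np.c_[u+330,v+145],zz); print(n,k.sum(),rect(P),P.mean(0).round(4), np.median(z[k]).round(4))
# colour corners
for lo,hi,n,zz in [((0,0,150),(40,120,255),"palemask",.0815)]:
    k=cv2.inRange(hsv,np.array(lo),np.array(hi));b=np.zeros_like(k);b[152:192,345:388]=255
    k&=b&np.uint8(((C[...,2]>.07)*255)); v,u=np.nonzero(k);P=plane(d,np.c_[u,v],zz);print(n,k.sum(),rect(P))
o=np.load("a_top.npz")
import station
from station import monitor
ob=monitor.get_obs();Rm=R.from_rotvec(ob["tool_rot"]).as_matrix();print(Rm.round(3))
# high things
H=np.nan_to_num(C[...,2]);
for y0,y1,x0,x1,n in [(0,0.5,0,0,'')]:pass
k=(C[...,0]<.6)&(C[...,0]>.3)&(C[...,2]>.05)&(np.abs(C[...,1])<.45);v,u=np.nonzero(k);print(C[k].min(0),C[k].max(0))
E
```

```text
wheel 142 (array([ 0.6393302 , -0.10804913]), (32.63143539428711, 34.35560989379883), -1.0232162475585938) [ 0.6398 -0.1076  0.0955] 0.0934
blank 212 (array([ 0.63968622, -0.10611223]), (39.450157165527344, 71.00634765625), 31.921016693115234) [ 0.6352 -0.105   0.0815] 0.0805
small 196 (array([ 0.63879175, -0.10660974]), (45.833892822265625, 91.24799346923828), 26.000350952148438) [ 0.6302 -0.1033  0.0615] 0.0605
large 324 (array([ 0.63548792, -0.10568111]), (65.65287017822266, 110.61143493652344), 28.662132263183594) [ 0.6181 -0.099   0.03  ] 0.0291
palemask 45900 (array([ 0.63855432, -0.10667364]), (34.87565231323242, 69.28965759277344), 30.874109268188477)
[[-0.957 -0.     0.292]
 [-0.292  0.002 -0.957]
 [-0.    -1.    -0.002]]
[ 0.30009554 -0.18934022  0.05049312] [ 0.52914937 -0.08940142  0.11770787]
```

Emit:
servo_tool(commands=[0,-0.15,0,0,0,0,1,0,-0.15,0,0,0,0,1,0,-0.15,0,0,0,0,1,0,-0.15,0,0,0,0,1,0,-0.15,0,0,0,0,1,0,-0.15,0,0,0,0,1,0,-0.15,0,0,0,0,1,0,-0.15,0,0,0,0,1,0,-0.15,0,0,0,0,1,0,-0.15,0,0,0,0,1,0,-0.15,0,0,0,0,1,0,-0.15,0,0,0,0,1,0,0,0,0,0,0,1], grip_force=30)

```text
t: 1.45
tool_pos: [0.1815, -0.5938, 0.223]
tool_rot: [-1.404, 0.815, -0.802]
contact_force: [0.3, -0.7, -0.3]
opening: 0.0857
```

```bash
cat >> h.py <<'E'
def go(x,y,z,phi=None):
    from station import monitor
    o=monitor.get_obs();M=R.from_rotvec(o["tool_rot"]).as_matrix()
    ph=np.degrees(np.arctan2(M[1,2],M[0,2])); p=o["tool_pos"]
    print("t",round(o["t"],2),"pos",p.round(4),"phi",ph.round(2),"y-axis",M[:,1].round(4),"F",o["contact_force"].round(2),"open",round(o["opening"],4),"q",o["q"].round(2))
    dlt=M.T@(np.array([x,y,z])-p)*100; print("shift cm xyz",dlt.round(2))
    if phi is not None:
        dd=(phi-ph+90)%180-90; print("turn ry",round(-np.radians(dd),3),"rad"); 
        a=np.radians(ph+dd); N=np.array([[np.sin(a),0,np.cos(a)],[-np.cos(a),0,np.sin(a)],[0,-1,0]]); 
        print("shift after turn",(N.T@(np.array([x,y,z])-p)*100).round(2))
        e=R.from_matrix(M.T@N).as_rotvec().round(3); print("full rotvec to level+phi (tool axes)",e)
E
python3 -c "
from h import *
go(.6395,-.108,.16,31)"
```

```text
t 1.45 pos [ 0.1815 -0.5938  0.223 ] phi 30.43 y-axis [-0.0023  0.013  -0.9999] F [ 0.26 -0.73 -0.26] open 0.0857 q [-1.39  0.06  1.62  0.    1.48 -1.93]
shift cm xyz [-18.61   6.83  64.07]
turn ry -0.01 rad
shift after turn [-18.05   6.3   64.28]
full rotvec to level+phi (tool axes) [-0.005 -0.01  -0.012]
```

Emit:
servo_tool(commands=[0,0,0,-1.2,-0.1,4.3,1,0,0,0,-1.2,-0.1,4.3,1,0,0,0,-1.2,-0.1,4.3,1,0,0,0,-1.2,-0.1,4.3,1,0,0,0,-1.2,-0.1,4.3,1,0,0,0,-1.2,-0.1,4.3,1,0,0,0,-1.2,-0.1,4.3,1,0,0,0,-1.2,-0.1,4.3,1,0,0,0,-1.2,-0.1,4.3,1,0,0,0,-1.2,-0.1,4.3,1,0,0,0,-1.2,-0.1,4.3,1,0,0,0,-1.2,-0.1,4.3,1,0,0,0,0,0,0,1])

```text
t: 2.75
tool_pos: [0.5739, -0.2015, 0.237]
tool_rot: [-1.387, 0.855, -0.84]
contact_force: [-0.2, -0.2, -0.7]
opening: 0.0855
```

```bash
python3 -c "
from h import *
go(.6395,-.108,.16,31)"
```

```text
t 2.75 pos [ 0.5739 -0.2015  0.237 ] phi 27.47 y-axis [-0.0019  0.0149 -0.9999] F [-0.23 -0.19 -0.74] open 0.0855 q [-0.47  0.01  1.64  0.01  1.49 -0.95]
shift cm xyz [-5.16  7.82 10.09]
turn ry -0.062 rad
shift after turn [-4.64  7.7  10.43]
full rotvec to level+phi (tool axes) [-0.006 -0.062 -0.014]
```

Emit:
servo_tool(commands=[0,-0.06,-0.014,-1.5,0.5,3.4,1,0,0,0,-1.5,0.5,3.4,1,0,0,0,-1.5,0.5,3.4,1,0,0,0,0,0,0,1,0,0,0,0,0,0,1])

```text
t: 3.25
tool_pos: [0.642, -0.1093, 0.2208]
tool_rot: [-1.412, 0.81, -0.814]
contact_force: [-0.1, 0.2, 0.3]
opening: 0.0853
```

```bash
python3 - <<'E'
from h import *
from station import viewer
d=viewer.get_image("wrist");np.savez("w1.npz",**d);cv2.imwrite("pics/w1.png",d["frame"][:,:,::-1])
go(.6395,-.108,.082,31)
E
```

```text
t 3.3 pos [ 0.6418 -0.1093  0.2207] phi 30.24 y-axis [ 0.0027  0.0012 -1.    ] F [ 0.42  0.1  -0.33] open 0.0855 q [-0.28  0.12  1.56  0.    1.46 -0.81]
shift cm xyz [-0.24 13.86 -0.17]
turn ry -0.013 rad
shift after turn [-0.23 13.87 -0.13]
full rotvec to level+phi (tool axes) [-0.003 -0.013  0.   ]
```

View pics/w1.png

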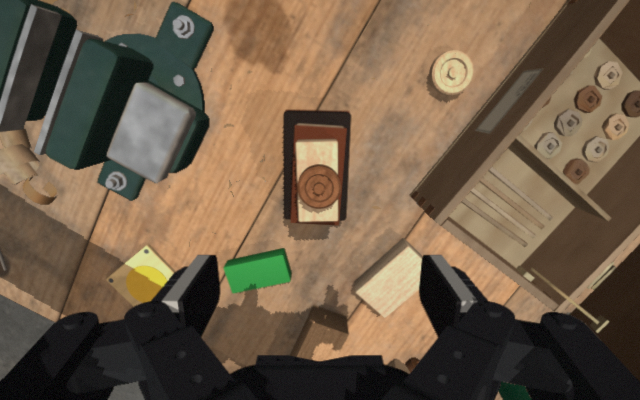

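The wrist view shows the pile upright at (317,168) with the wheel at (319,187). The green block (258,271) and loose pale board (390,280) lie outside the fingers' path.

```bash
cat >> h.py <<'E'
def layers(d,box,which="wbsl"):
    C=cloud(d);x0,y0,x1,y1=box;z=C[y0:y1,x0:x1,2]
    for c,lo,hi,zz in [("w",.088,.105,.0955),("b",.074,.086,.0815),("s",.055,.067,.0615),("l",.025,.036,.03)]:
        if c not in which: continue
        k=np.uint8((z>lo)&(z<hi))
        k=cv2.morphologyEx(k,cv2.MORPH_OPEN,np.ones((2,2)));v,u=np.nonzero(k)
        if len(u)<20: continue
        P=plane(d,np.c_[u+x0,v+y0],zz);r=rect(P);print(c,len(u),"centre",r[0].round(4),"size",np.round(r[1],1),"short-axis deg",round(r[2],1),"medz",np.median(z[k>0]).round(4))
        if c=="w":
            (cc,rr)=cv2.minEnclosingCircle((P[:,:2]*1000).astype(np.float32));print("  circle",cc,rr)
E
python3 - <<'E'
from h import *
layers(ld("w1.npz"),(270,95,370,245))
d=ld("w1.npz");hsv=cv2.cvtColor(d["frame"],cv2.COLOR_RGB2HSV)
E
```

```text
w 1512 centre [ 0.6427 -0.1077] size [34.9 35.9] short-axis deg 30.3 medz nan
  circle (642.994873046875, -107.55177307128906) 18.280214309692383
b 1825 centre [ 0.6415 -0.1075] size [34.9 70.8] short-axis deg 31.5 medz nan
s 1499 centre [ 0.6415 -0.1075] size [45.6 91. ] short-axis deg 26.9 medz nan
l 2236 centre [ 0.6395 -0.1061] size [ 64.2 109.8] short-axis deg 28.8 medz nan
```

Emit:
servo_tool(commands=[0,-0.013,0,-0.15,3,0,1,0,0,0,0,3,0,1,0,0,0,0,3,0,1,0,0,0,0,2,0,1,0,0,0,0,1,0,1,0,0,0,0,0,0,1,0,0,0,0,0,0,1])

```text
t: 4.0
tool_pos: [0.6399, -0.1175, 0.1015]
tool_rot: [-1.411, 0.808, -0.822]
contact_force: [-0.3, 0.0, 0.3]
opening: 0.0855
```

```bash
python3 - <<'E'
from h import *
go(.6415,-.1078,.082,31)
E
```

```text
t 4.0 pos [ 0.6399 -0.1175  0.1015] phi 30.01 y-axis [ 0.0086 -0.0028 -1.    ] F [-0.32  0.02  0.26] open 0.0855 q [-0.3   0.21  1.66 -0.    1.26 -0.82]
shift cm xyz [-0.77  1.95  0.61]
turn ry -0.017 rad
shift after turn [-0.74  1.95  0.64]
full rotvec to level+phi (tool axes) [-0.006 -0.017  0.007]
```

Emit:
servo_tool(commands=[-0.006,-0.017,0.007,-0.7,0,0.6,1,0,0,0,0,0,0,1,0,0,0,0,1,0,1,0,0,0,0,0,0,1])

```text
t: 4.4
tool_pos: [0.6444, -0.1085, 0.096]
tool_rot: [-1.416, 0.796, -0.807]
contact_force: [-0.3, 0.2, -0.8]
opening: 0.0853
```

```bash
python3 - <<'E'
from h import *
go(.6415,-.1078,.082,31)
E
```

```text
t 4.4 pos [ 0.6444 -0.1085  0.096 ] phi 31.04 y-axis [ 0.0068 -0.0016 -1.    ] F [-0.34  0.22 -0.83] open 0.0853 q [-0.28  0.23  1.65  0.    1.25 -0.82]
shift cm xyz [-0.22  1.39 -0.22]
turn ry 0.001 rad
shift after turn [-0.21  1.4  -0.21]
full rotvec to level+phi (tool axes) [-0.005  0.001  0.005]
```

Emit:
servo_tool(commands=[-0.005,0,0.005,-0.2,0,-0.2,1,0,0,0,0,0.8,0,1,0,0,0,0,0.6,0,1,0,0,0,0,0,0,1,0,0,0,0,0,0,1])

```text
t: 4.9
tool_pos: [0.6413, -0.1076, 0.0804]
tool_rot: [-1.418, 0.802, -0.801]
contact_force: [0.2, -0.3, 0.3]
opening: 0.0853
```

```bash
python3 - <<'E'
from h import *
go(.6415,-.1078,.082,31)
E
```

```text
t 4.9 pos [ 0.6413 -0.1076  0.0804] phi 31.05 y-axis [-1.2e-03  2.0e-04 -1.0e+00] F [ 0.2  -0.29  0.29] open 0.0853 q [-0.28  0.24  1.67 -0.    1.23 -0.82]
shift cm xyz [ 0.02 -0.16  0.01]
turn ry 0.001 rad
shift after turn [ 0.02 -0.16  0.01]
full rotvec to level+phi (tool axes) [ 0.001  0.001 -0.001]
```

Emit:
servo_tool(commands=[0,0,0,0,-0.15,0,1,0,0,0,0,0,0,0.5,0,0,0,0,0,0,0.5,0,0,0,0,0,0,0.5])

```text
t: 5.3
tool_pos: [0.6415, -0.1078, 0.0823]
tool_rot: [-1.418, 0.802, -0.801]
contact_force: [-0.1, -0.2, -0.2]
opening: 0.0442
```

```bash
python3 - <<'E'
from h import *
from station import viewer
go(.6415,-.1078,.082,31)
d=viewer.get_image("wrist");np.savez("w2.npz",**d);cv2.imwrite("pics/w2.png",d["frame"][:,:,::-1])
E
```

```text
t 5.3 pos [ 0.6415 -0.1078  0.0823] phi 31.05 y-axis [-7.e-04  1.e-04 -1.e+00] F [-0.14 -0.16 -0.2 ] open 0.0442 q [-0.28  0.24  1.66 -0.    1.24 -0.82]
shift cm xyz [-0.    0.03 -0.  ]
turn ry 0.001 rad
shift after turn [-0.    0.03 -0.  ]
full rotvec to level+phi (tool axes) [ 0.001  0.001 -0.   ]
```

View pics/w2.png

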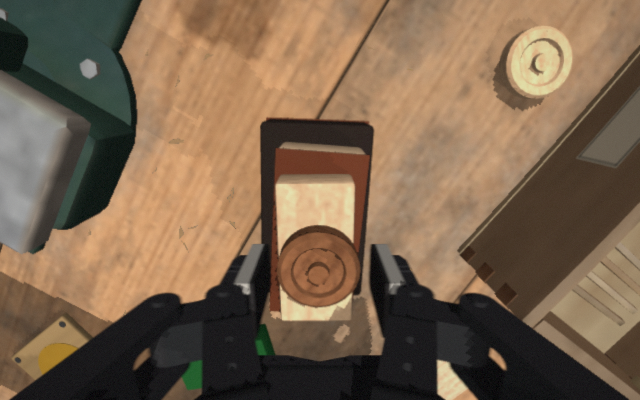

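The wheel (319,270) sits centred between the pads (265 / 372), so I close on it.

Emit:
servo_tool(commands=[0,0,0,0,0,0,0.3,0,0,0,0,0,0,0.3,0,0,0,0,0,0,0.3,0,0,0,0,0,0,0.3])

```text
t: 5.75
tool_pos: [0.6418, -0.1078, 0.0829]
tool_rot: [-1.418, 0.801, -0.802]
contact_force: [-0.1, -0.2, 0.1]
opening: 0.0345
```

Emit:
servo_tool(commands=[0,0,0,0,-0.5,0,0.3,0,0,0,0,-1,0,0.3,0,0,0,0,-3,0,0.3,0,0,0,0,-3,0,0.3,0,0,0,0,-3,0,0.3,0,0,0,0,0,0,0.3])

```text
t: 6.35
tool_pos: [0.6412, -0.1077, 0.1934]
tool_rot: [-1.418, 0.803, -0.8]
contact_force: [0.6, -1.1, 0.9]
opening: 0.0346
```

```bash
python3 - <<'E'
from h import *
from station import viewer
go(.5355,-.333,.16,31)
d=viewer.get_image("wrist");np.savez("w3.npz",**d);cv2.imwrite("pics/w3.png",d["frame"][:,:,::-1])
E
```

```text
t 6.35 pos [ 0.6412 -0.1077  0.1934] phi 31.04 y-axis [-1.4e-03  3.0e-04 -1.0e+00] F [ 0.57 -1.07  0.9 ] open 0.0346 q [-0.28  0.14  1.59 -0.    1.42 -0.82]
shift cm xyz [ 13.86   3.35 -20.67]
turn ry 0.001 rad
shift after turn [ 13.87   3.34 -20.67]
full rotvec to level+phi (tool axes) [ 0.001  0.001 -0.001]
```

View pics/w3.png

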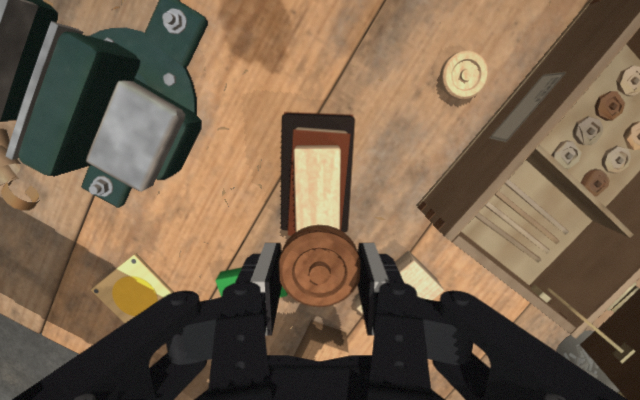

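Emit:
servo_tool(commands=[0,0,0,1.9,0,-2.9,0.3,0,0,0,1.9,0,-2.9,0.3,0,0,0,1.9,0,-2.9,0.3,0,0,0,1.9,0,-2.9,0.3,0,0,0,1.9,0,-2.9,0.3,0,0,0,1.9,0,-2.9,0.3,0,0,0,0,0,0,0.3,0,0,0,0,0,0,0.3])

```text
t: 7.2
tool_pos: [0.5429, -0.2981, 0.1822]
tool_rot: [-1.419, 0.814, -0.785]
contact_force: [-0.0, 0.7, -0.4]
opening: 0.0343
```

```bash
python3 - <<'E'
from h import *
from station import viewer
d=ld("w3.npz")
k=plane(d,[[319,268]],.1934+.0135);print("wheel in hand",k.round(4),"tcp .6412 -.1077")
go(.5355,-.333,.10,31)
d=viewer.get_image("wrist");np.savez("w4.npz",**d);cv2.imwrite("pics/w4.png",d["frame"][:,:,::-1])
E
```

```text
wheel in hand [[ 0.641  -0.1057  0.2069]] tcp .6412 -.1077
t 7.2 pos [ 0.5429 -0.2981  0.1822] phi 31.21 y-axis [-0.0155  0.0083 -0.9998] F [-0.    0.71 -0.4 ] open 0.0343 q [-0.62  0.08  1.66 -0.    1.41 -1.17]
shift cm xyz [ 2.73  8.2  -2.37]
turn ry 0.004 rad
shift after turn [ 2.61  8.22 -2.43]
full rotvec to level+phi (tool axes) [ 0.009  0.004 -0.015]
```

View pics/w4.png

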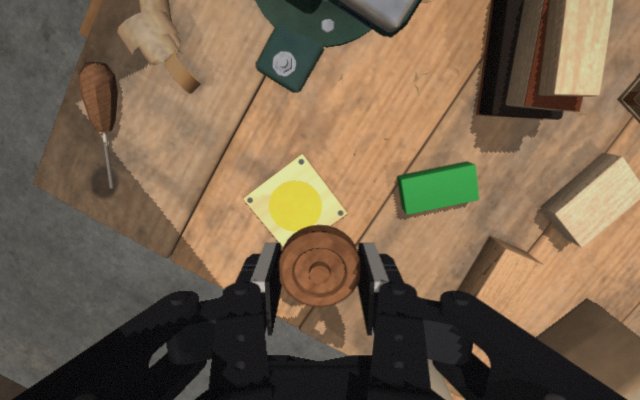

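```bash
python3 - <<'E'
from h import *
d=ld("w4.npz");print(plane(d,[[296,206],[269,206],[323,206],[296,179]],.006).round(4))
hsv=cv2.cvtColor(d["frame"],cv2.COLOR_RGB2HSV);k=cv2.inRange(hsv,np.array((24,150,100)),np.array((35,255,255)));v,u=np.nonzero(k);m=(u>240)&(u<340)&(v<300);print(u[m].min(),u[m].max(),v[m].min(),v[m].max())
E
```

```text
[[ 0.5371 -0.3338  0.006 ]
 [ 0.5145 -0.3476  0.006 ]
 [ 0.5596 -0.3201  0.006 ]
 [ 0.5235 -0.3105  0.006 ]]
269 320 181 232
```

Emit:
servo_tool(commands=[0.009,0,-0.015,1.3,2,-1.2,0.3,0,0,0,1.3,2,-1.2,0.3,0,0,0,0,2,0,0.3,0,0,0,0,2,0,0.3,0,0,0,0,2,0,0.3,0,0,0,0,0,0,0.3,0,0,0,0,0,0,0.3])

```text
t: 7.95
tool_pos: [0.5395, -0.3256, 0.0777]
tool_rot: [-1.42, 0.791, -0.79]
contact_force: [-0.5, -0.5, 0.0]
opening: 0.0346
```

```bash
python3 - <<'E'
from h import *
go(.5365,-.334,.03,31)
E
```

```text
t 7.95 pos [ 0.5395 -0.3256  0.0777] phi 31.86 y-axis [ 3.0e-04  1.9e-03 -1.0e+00] F [-0.54 -0.5   0.03] open 0.0346 q [-0.66  0.2   1.72  0.    1.22 -1.22]
shift cm xyz [ 0.56  4.77 -0.7 ]
turn ry 0.015 rad
shift after turn [ 0.57  4.77 -0.69]
full rotvec to level+phi (tool axes) [-0.001  0.015 -0.001]
```

Emit:
servo_tool(commands=[0,0,0,0.6,1,-0.7,0.3,0,0,0,0,1.5,0,0.3,0,0,0,0,1.5,0,0.3,0,0,0,0,0.5,0,0.3,0,0,0,0,0,0,0.3,0,0,0,0,0,0,0.3])

```text
t: 8.55
tool_pos: [0.5383, -0.3353, 0.0316]
tool_rot: [-1.421, 0.787, -0.792]
contact_force: [-0.8, -0.1, 0.2]
opening: 0.0347
```

```bash
python3 - <<'E'
from h import *
go(.5365,-.334,.008,31)
E
```

```text
t 8.55 pos [ 0.5383 -0.3353  0.0316] phi 31.93 y-axis [ 3.3e-03 -4.0e-04 -1.0e+00] F [-0.85 -0.13  0.21] open 0.0347 q [-0.68  0.27  1.73  0.    1.14 -1.23]
shift cm xyz [-0.21  2.36 -0.09]
turn ry 0.016 rad
shift after turn [-0.2   2.36 -0.09]
full rotvec to level+phi (tool axes) [-0.003  0.016  0.002]
```

Emit:
servo_tool(commands=[-0.003,0,0.002,-0.2,0.8,-0.1,0.3,0,0,0,0,0.7,0,0.3,0,0,0,0,0.4,0,0.3,0,0,0,0,0,0,0.3,0,0,0,0,0,0,0.3])

```text
t: 9.05
tool_pos: [0.5369, -0.3344, 0.012]
tool_rot: [-1.424, 0.788, -0.791]
contact_force: [0.4, -0.2, -0.3]
opening: 0.0348
```

```bash
python3 - <<'E'
from h import *
go(.5365,-.334,.008,31)
E
```

```text
t 9.05 pos [ 0.5369 -0.3344  0.012 ] phi 31.94 y-axis [ 9.0e-04 -1.5e-03 -1.0e+00] F [ 0.44 -0.18 -0.29] open 0.0348 q [-0.67  0.29  1.74 -0.    1.11 -1.23]
shift cm xyz [-0.06  0.4  -0.02]
turn ry 0.016 rad
shift after turn [-0.06  0.4  -0.02]
full rotvec to level+phi (tool axes) [0.    0.016 0.002]
```

Emit:
servo_tool(commands=[0,0,0.002,-0.05,0.2,0,0.3,0,0,0,0,0.15,0,0.3,0,0,0,0,0.1,0,0.3,0,0,0,0,0,0,0.3,0,0,0,0,0,0,0.3])

```text
t: 9.55
tool_pos: [0.5371, -0.3343, 0.0079]
tool_rot: [-1.423, 0.789, -0.79]
contact_force: [0.2, -0.7, -0.8]
opening: 0.0346
```

```bash
python3 - <<'E'
from h import *
from station import viewer
go(.5365,-.334,.0075,31)
E
```

```text
t 9.55 pos [ 0.5371 -0.3343  0.0079] phi 31.94 y-axis [ 8.e-04 -5.e-04 -1.e+00] F [ 0.16 -0.68 -0.76] open 0.0346 q [-0.67  0.3   1.74  0.    1.11 -1.23]
shift cm xyz [-0.06  0.04 -0.04]
turn ry 0.016 rad
shift after turn [-0.06  0.04 -0.04]
full rotvec to level+phi (tool axes) [-0.     0.016  0.001]
```

Emit:
servo_tool(commands=[0,0,0,0,0.05,0,0.3,0,0,0,0,0.05,0,0.3,0,0,0,0,0,0,0.3])

```text
t: 9.85
tool_pos: [0.5373, -0.3345, 0.0073]
tool_rot: [-1.423, 0.788, -0.791]
contact_force: [0.2, -0.3, -0.2]
opening: 0.0348
```

Emit:
servo_tool(commands=[0,0,0,0,0,0,0.45,0,0,0,0,0,0,0.6,0,0,0,0,0,0,0.8,0,0,0,0,0,0,1,0,0,0,0,-1,0,1,0,0,0,0,-3,0,1,0,0,0,0,-4,0,1,0,0,0,0,-4,0,1,0,0,0,0,-3,0,1,0,0,0,0,0,0,1])

```text
t: 10.85
tool_pos: [0.5366, -0.3339, 0.1648]
tool_rot: [-1.422, 0.79, -0.79]
contact_force: [0.9, -0.5, 0.3]
opening: 0.0851
```

```bash
python3 - <<'E'
from h import *
from station import viewer
go(.6395,-.107,.18,31)
d=viewer.get_image("wrist");np.savez("w5.npz",**d);cv2.imwrite("pics/w5.png",d["frame"][:,:,::-1])
E
```

```text
t 10.85 pos [ 0.5366 -0.3339  0.1648] phi 31.93 y-axis [ 1.e-04  1.e-04 -1.e+00] F [ 0.9  -0.49  0.33] open 0.0851 q [-0.67  0.12  1.66  0.    1.37 -1.23]
shift cm xyz [-13.81  -1.52  20.74]
turn ry 0.016 rad
shift after turn [-14.15  -1.52  20.51]
full rotvec to level+phi (tool axes) [-0.     0.016 -0.   ]
```

View pics/w5.png

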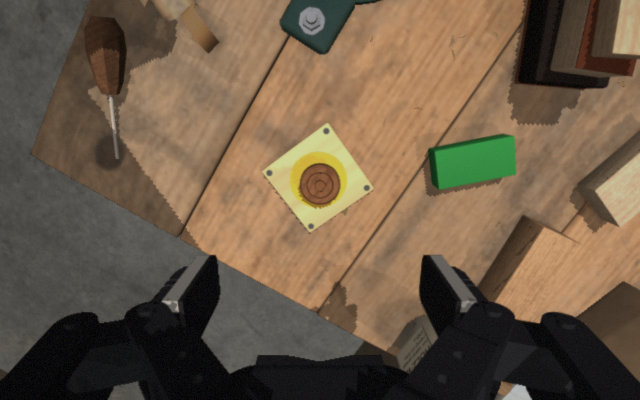

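```bash
python3 - <<'E'
from h import *
d=ld("w5.npz");f=d["frame"];hsv=cv2.cvtColor(f,cv2.COLOR_RGB2HSV)
b=np.zeros(f.shape[:2],np.uint8);b[130:225,270:370]=255
def circ(lo,hi,z,n):
    k=cv2.inRange(hsv,np.array(lo),np.array(hi))&b;k=cv2.morphologyEx(k,cv2.MORPH_OPEN,np.ones((3,3)))
    c=max(cv2.findContours(k,0,cv2.CHAIN_APPROX_NONE)[0],key=cv2.contourArea)
    P=plane(d,c.reshape(-1,2),z);print(n,[x for x in cv2.minEnclosingCircle((P[:,:2]*1000).astype(np.float32))],cv2.boundingRect(c))
circ((24,150,100),(35,255,255),.006,"yellow"); circ((0,40,20),(18,255,180),.020,"wheel")
e=cv2.resize(f[120:240,250:390],None,fx=5,fy=5)[:,:,::-1];cv2.imwrite("pics/w5c.png",e)
E
```

```text
yellow [(536.2833251953125, -334.35467529296875), 25.619258880615234] (290, 152, 56, 49)
wheel [(537.802490234375, -333.93060302734375), 18.167491912841797] (300, 164, 40, 41)
```

View pics/w5c.png

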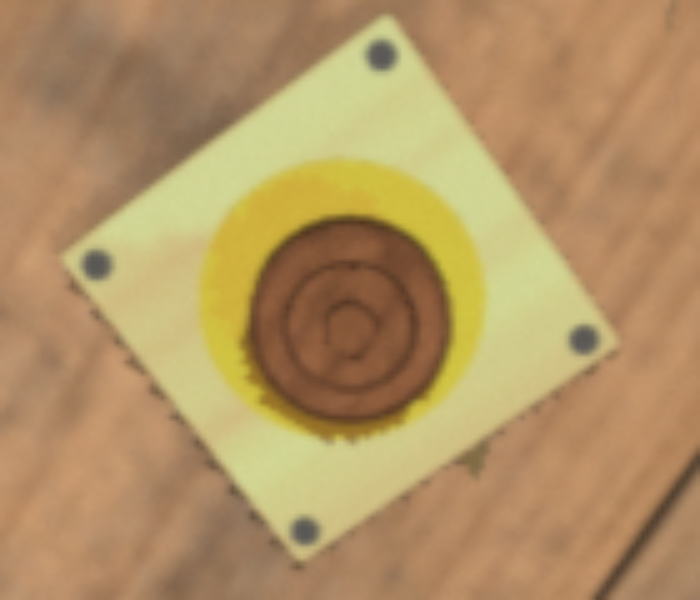

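The wheel lies flat on the yellow disc about 1.6 mm off centre, well inside it. Next is the blank.

Emit:
servo_tool(commands=[0,0,0,-2,-0.3,2.95,1,0,0,0,-2,-0.3,2.95,1,0,0,0,-2,-0.3,2.95,1,0,0,0,-2,-0.3,2.95,1,0,0,0,-2,-0.3,2.95,1,0,0,0,-2,-0.3,2.95,1,0,0,0,-2,-0.3,2.95,1,0,0,0,0,0,0,1,0,0,0,0,0,0,1])

```text
t: 11.8
tool_pos: [0.633, -0.095, 0.1684]
tool_rot: [-1.424, 0.813, -0.771]
contact_force: [-0.1, 0.1, -0.5]
opening: 0.085
```

```bash
python3 - <<'E'
from h import *
from station import viewer
d=viewer.get_image("wrist");np.savez("w6.npz",**d);cv2.imwrite("pics/w6.png",d["frame"][:,:,::-1])
go(.6395,-.107,.08,31)
layers(d,(240,80,400,255),"bsl")
E
```

```text
t 11.85 pos [ 0.6328 -0.095   0.1682] phi 31.73 y-axis [-0.0243  0.0109 -0.9996] F [-0.95  0.63 -1.3 ] open 0.0854 q [-0.27  0.15  1.62  0.    1.4  -0.82]
shift cm xyz [1.56 8.79 0.07]
turn ry 0.013 rad
shift after turn [ 1.37  8.82 -0.04]
full rotvec to level+phi (tool axes) [ 0.015  0.013 -0.022]
b 3809 centre [ 0.6377 -0.1016] size [34.9 58.4] short-axis deg 31.4 medz nan
s 1821 centre [ 0.6385 -0.1018] size [45.6 79.3] short-axis deg 26.9 medz nan
l 2782 centre [ 0.6377 -0.1038] size [ 64.6 104.3] short-axis deg 29.0 medz nan
```

View pics/w6.png

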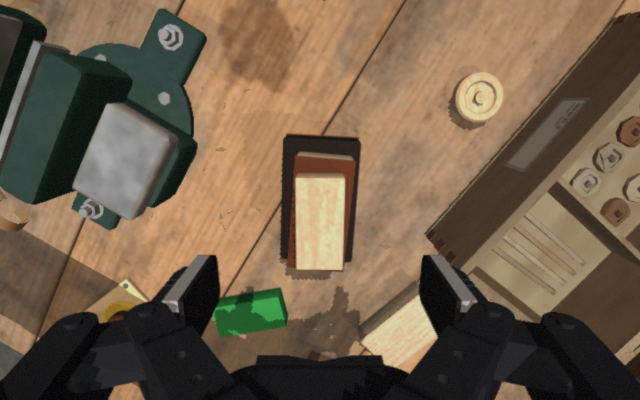

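```bash
python3 - <<'E'
from h import *
d=ld("w6.npz");layers(d,(240,80,400,290),"bsl")
go(.641,-.1075,.0625,31.5)
E
```

```text
b 4563 centre [ 0.6411 -0.1071] size [34.9 71.3] short-axis deg 31.5 medz nan
s 1969 centre [ 0.6413 -0.1073] size [45.6 91.7] short-axis deg 26.8 medz nan
l 2875 centre [ 0.639  -0.1062] size [ 64.6 109.8] short-axis deg 29.0 medz nan
t 11.85 pos [ 0.6328 -0.095   0.1682] phi 31.73 y-axis [-0.0243  0.0109 -0.9996] F [-0.95  0.63 -1.3 ] open 0.0854 q [-0.27  0.15  1.62  0.    1.4  -0.82]
shift cm xyz [ 1.72 10.53  0.2 ]
turn ry 0.004 rad
shift after turn [ 1.49 10.57  0.05]
full rotvec to level+phi (tool axes) [ 0.015  0.004 -0.022]
```

Consistent with the earlier fit: blank centre (0.641, -0.107), 31.5°.

Emit:
servo_tool(commands=[0.015,0,-0.022,1.5,0,0,1,0,0,0,0,2,0,1,0,0,0,0,2,0,1,0,0,0,0,2,0,1,0,0,0,0,0,0,1,0,0,0,0,0,0,1])

```text
t: 12.45
tool_pos: [0.6403, -0.1192, 0.105]
tool_rot: [-1.421, 0.795, -0.806]
contact_force: [0.5, -0.3, 0.1]
opening: 0.0851
```

```bash
python3 - <<'E'
from h import *
go(.641,-.107,.0625,31.5)
E
```

```text
t 12.45 pos [ 0.6403 -0.1192  0.105 ] phi 31.16 y-axis [ 0.0048 -0.0051 -1.    ] F [ 0.48 -0.34  0.09] open 0.0851 q [-0.3   0.21  1.65 -0.    1.27 -0.84]
shift cm xyz [-1.04  4.24  0.68]
turn ry -0.006 rad
shift after turn [-1.01  4.25  0.69]
full rotvec to level+phi (tool axes) [-0.001 -0.006  0.007]
```

Emit:
servo_tool(commands=[0,-0.006,0.007,-1,0,0.7,1,0,0,0,0,0,0,1,0,0,0,0,0,0,1])

```text
t: 12.75
tool_pos: [0.6425, -0.1079, 0.1078]
tool_rot: [-1.417, 0.792, -0.8]
contact_force: [0.4, -0.4, -0.4]
opening: 0.0849
```

```bash
python3 - <<'E'
from h import *
go(.641,-.107,.0625,31.5)
E
```

```text
t 12.75 pos [ 0.6425 -0.1079  0.1078] phi 31.43 y-axis [ 0.0052  0.     -1.    ] F [ 0.38 -0.45 -0.37] open 0.0849 q [-0.28  0.21  1.65  0.    1.27 -0.83]
shift cm xyz [-0.17  4.53 -0.1 ]
turn ry -0.001 rad
shift after turn [-0.16  4.53 -0.08]
full rotvec to level+phi (tool axes) [-0.004 -0.001  0.003]
```

Emit:
servo_tool(commands=[-0.004,0,0.003,-0.15,1.3,-0.1,1,0,0,0,0,1.3,0,1,0,0,0,0,1,0,1,0,0,0,0,0.3,0,1,0,0,0,0,0,0,1,0,0,0,0,0,0,1])

```text
t: 13.35
tool_pos: [0.6408, -0.1066, 0.0654]
tool_rot: [-1.42, 0.796, -0.795]
contact_force: [0.2, -0.2, 0.2]
opening: 0.0853
```

```bash
python3 - <<'E'
from h import *
go(.641,-.107,.0625,31.5)
E
```

```text
t 13.35 pos [ 0.6408 -0.1066  0.0654] phi 31.49 y-axis [-2.e-04  3.e-04 -1.e+00] F [ 0.21 -0.21  0.17] open 0.0853 q [-0.28  0.26  1.67  0.    1.21 -0.83]
shift cm xyz [ 0.04  0.29 -0.01]
turn ry -0.0 rad
shift after turn [ 0.04  0.29 -0.01]
full rotvec to level+phi (tool axes) [ 0. -0. -0.]
```

Emit:
servo_tool(commands=[0,0,0,0,0.2,0,0.6,0,0,0,0,0,0,0.5,0,0,0,0,0,0,0.5,0,0,0,0,0,0,0.25,0,0,0,0,0,0,0.25,0,0,0,0,0,0,0.25,0,0,0,0,0,0,0.25])

```text
t: 14.05
tool_pos: [0.6421, -0.107, 0.0652]
tool_rot: [-1.419, 0.793, -0.798]
contact_force: [-0.0, 0.5, -1.0]
opening: 0.0344
```

```bash
python3 - <<'E'
from h import *
go(.641,-.107,.0625,31.5)
E
```

```text
t 14.05 pos [ 0.6421 -0.107   0.0652] phi 31.49 y-axis [ 3.e-03 -6.e-04 -1.e+00] F [-0.03  0.47 -0.96] open 0.0344 q [-0.28  0.26  1.67  0.    1.21 -0.83]
shift cm xyz [-0.06  0.27 -0.09]
turn ry -0.0 rad
shift after turn [-0.06  0.27 -0.09]
full rotvec to level+phi (tool axes) [-0.002 -0.     0.002]
```

Emit:
servo_tool(commands=[0,0,0,0,-0.5,0,0.25,0,0,0,0,-1.5,0,0.25,0,0,0,0,-3,0,0.25,0,0,0,0,-3,0,0.25,0,0,0,0,-1,0,0.25,0,0.138,0,0,0,0,0.25,0,0.138,0,0,0,0,0.25,0,0.138,0,0,0,0,0.25,0,0.138,0,0,0,0,0.25,0,0.138,0,0,0,0,0.25,0,0.138,0,0,0,0,0.25,0,0.138,0,0,0,0,0.25,0,0,0,0,0,0,0.25,0,0,0,0,0,0,0.25])

```text
t: 15.45
tool_pos: [0.6417, -0.1069, 0.1643]
tool_rot: [-0.955, 1.529, -1.537]
contact_force: [-0.3, -0.1, 0.6]
opening: 0.0343
```

```bash
python3 - <<'E'
from h import *
from station import viewer
go(.6186,.1855,.16,-24)
d=viewer.get_image("wrist");np.savez("w7.npz",**d);cv2.imwrite("pics/w7.png",d["frame"][:,:,::-1])
E
```

```text
t 15.45 pos [ 0.6417 -0.1069  0.1643] phi -25.92 y-axis [ 0.0061 -0.0014 -1.    ] F [-0.27 -0.12  0.6 ] open 0.0343 q [-0.28  0.16  1.62  0.    1.36  0.17]
shift cm xyz [-25.28   0.38 -14.86]
turn ry -0.033 rad
shift after turn [-25.77   0.43 -14.  ]
full rotvec to level+phi (tool axes) [-0.006 -0.033 -0.001]
```

View pics/w7.png

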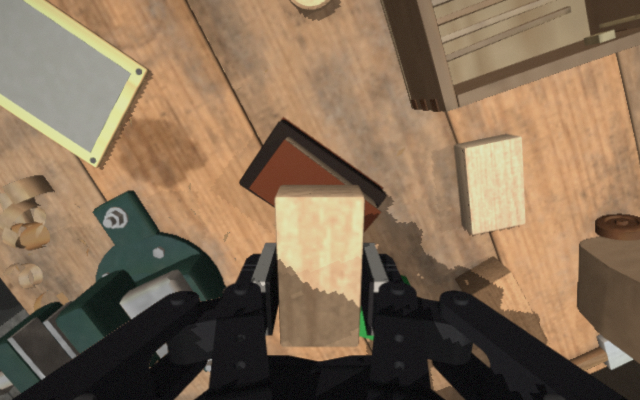

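Emit:
servo_tool(commands=[-0.006,-0.033,0,-3,0,-1.6,0.25,0,0,0,-3,0,-1.6,0.25,0,0,0,-3,0,-1.6,0.25,0,0,0,-3,0,-1.6,0.25,0,0,0,-3,0,-1.6,0.25,0,0,0,-3,0,-1.6,0.25,0,0,0,-3,0,-1.6,0.25,0,0,0,0,0,0,0.25,0,0,0,0,0,0,0.25,0,0,0,0,0,0,0.25])

```text
t: 16.5
tool_pos: [0.6242, 0.1377, 0.1647]
tool_rot: [-0.99, 1.498, -1.499]
contact_force: [0.5, -1.0, 0.2]
opening: 0.0343
```

```bash
python3 - <<'E'
from h import *
from station import viewer
go(.6186,.1855,.10,-24)
d=viewer.get_image("wrist");np.savez("w8.npz",**d);cv2.imwrite("pics/w8.png",d["frame"][:,:,::-1])
d=ld("w7.npz")
P=plane(d,[[277,190],[363,190],[278,345],[363,345]],.1643+.0163);print(P.round(4),P.mean(0))
E
```

```text
t 16.5 pos [0.6242 0.1377 0.1647] phi -23.04 y-axis [ 1.8e-03  5.0e-04 -1.0e+00] F [ 0.48 -0.99  0.19] open 0.0343 q [0.1  0.13 1.64 0.   1.37 0.5 ]
shift cm xyz [-4.17  6.47 -2.39]
turn ry 0.017 rad
shift after turn [-4.14  6.47 -2.45]
full rotvec to level+phi (tool axes) [-0.001  0.017 -0.001]
[[ 0.6445 -0.0664  0.1806]
 [ 0.6743 -0.0809  0.1806]
 [ 0.6113 -0.1299  0.1806]
 [ 0.6454 -0.1467  0.1806]] [ 0.6438677  -0.10598623  0.1806    ]
```

View pics/w8.png

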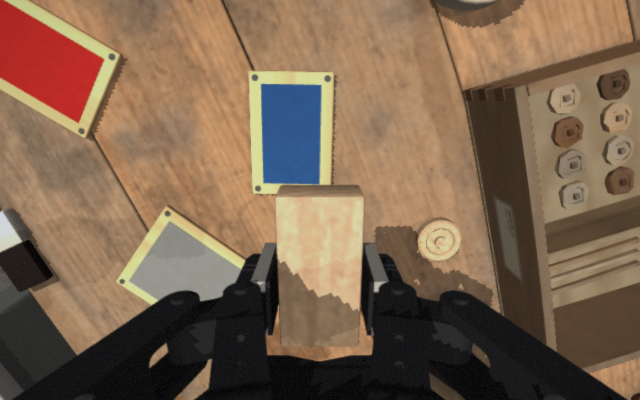

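```bash
cat >> h.py <<'E'
def patch(d,lo,hi,box,z=.006):
    hsv=cv2.cvtColor(d["frame"],cv2.COLOR_RGB2HSV);k=cv2.inRange(hsv,np.array(lo),np.array(hi));b=np.zeros_like(k);b[box[1]:box[3],box[0]:box[2]]=255
    k=cv2.morphologyEx(k&b,cv2.MORPH_OPEN,np.ones((3,3)))
    c=max(cv2.findContours(k,0,cv2.CHAIN_APPROX_NONE)[0],key=cv2.contourArea);r=rect(plane(d,c.reshape(-1,2),z))
    print("centre",r[0].round(4),"size",np.round(r[1],1),"short deg",round(r[2],1),cv2.boundingRect(c)); return r
E
python3 - <<'E'
from h import *
d=ld("w8.npz")
patch(d,(100,120,40),(130,255,255),(230,60,350,190))
E
```

```text
centre [0.6185 0.1847] size [49.6 85. ] short deg -24.1 (262, 85, 58, 99)
```

Emit:
servo_tool(commands=[0,0.017,0,-2,1,-1.2,0.25,0,0,0,-2,1,-1.2,0.25,0,0,0,0,1,0,0.25,0,0,0,0,1,0,0.25,0,0,0,0,0,0,0.25,0,0,0,0,0,0,0.25])

```text
t: 17.15
tool_pos: [0.6205, 0.1772, 0.1235]
tool_rot: [-0.973, 1.514, -1.519]
contact_force: [0.8, -0.3, -0.4]
opening: 0.0341
```

```bash
python3 - <<'E'
from h import *
go(.618,.184,.0107,-24.1)
E
```

```text
t 17.15 pos [0.6205 0.1772 0.1235] phi -24.53 y-axis [ 0.0033 -0.0015 -1.    ] F [ 0.79 -0.3  -0.38] open 0.0341 q [ 0.16  0.18  1.66 -0.    1.3   0.59]
shift cm xyz [-0.51 11.28 -0.55]
turn ry -0.007 rad
shift after turn [-0.52 11.28 -0.51]
full rotvec to level+phi (tool axes) [-0.004 -0.007  0.   ]
```

Emit:
servo_tool(commands=[-0.004,-0.007,0,-0.5,1,-0.5,0.25,0,0,0,0,2,0,0.25,0,0,0,0,2,0,0.25,0,0,0,0,2,0,0.25,0,0,0,0,1,0,0.25,0,0,0,0,0,0,0.25,0,0,0,0,0,0,0.25])

```text
t: 17.85
tool_pos: [0.6202, 0.1834, 0.0423]
tool_rot: [-0.974, 1.512, -1.513]
contact_force: [-0.0, -0.3, -0.7]
opening: 0.0341
```

```bash
python3 - <<'E'
from h import *
go(.618,.184,.0107,-24.1)
E
```

```text
t 17.85 pos [0.6202 0.1834 0.0423] phi -24.21 y-axis [ 0.0041  0.0018 -1.    ] F [-0.02 -0.27 -0.72] open 0.0341 q [0.17 0.28 1.69 0.   1.17 0.59]
shift cm xyz [ 0.04  3.16 -0.24]
turn ry -0.002 rad
shift after turn [ 0.03  3.16 -0.23]
full rotvec to level+phi (tool axes) [-0.003 -0.002 -0.003]
```

Emit:
servo_tool(commands=[-0.003,0,-0.003,0,1,-0.2,0.25,0,0,0,0,1,0,0.25,0,0,0,0,0.5,0,0.25,0,0,0,0,0,0,0.25,0,0,0,0,0,0,0.25])

```text
t: 18.35
tool_pos: [0.6203, 0.1848, 0.0181]
tool_rot: [-0.974, 1.511, -1.513]
contact_force: [0.2, -0.3, -0.0]
opening: 0.0344
```

```bash
python3 - <<'E'
from h import *
go(.618,.184,.0102,-24.1)
E
```

```text
t 18.35 pos [0.6203 0.1848 0.0181] phi -24.21 y-axis [ 0.0045  0.0011 -1.    ] F [ 0.21 -0.27 -0.02] open 0.0344 q [0.17 0.31 1.7  0.   1.13 0.6 ]
shift cm xyz [ 0.17  0.79 -0.18]
turn ry -0.002 rad
shift after turn [ 0.16  0.79 -0.18]
full rotvec to level+phi (tool axes) [-0.004 -0.002 -0.003]
```

Emit:
servo_tool(commands=[-0.004,0,-0.003,0.15,0.3,-0.2,0.25,0,0,0,0,0.3,0,0.25,0,0,0,0,0.1,0,0.25,0,0,0,0,0,0,0.25,0,0,0,0,0,0,0.25])

```text
t: 18.85
tool_pos: [0.6183, 0.1843, 0.0114]
tool_rot: [-0.978, 1.513, -1.513]
contact_force: [0.6, -0.7, -0.5]
opening: 0.0343
```

```bash
python3 - <<'E'
from h import *
go(.618,.184,.0100,-24.1)
E
```

```text
t 18.85 pos [0.6183 0.1843 0.0114] phi -24.21 y-axis [ 6.e-04  1.e-04 -1.e+00] F [ 0.63 -0.67 -0.51] open 0.0343 q [0.17 0.32 1.7  0.   1.12 0.6 ]
shift cm xyz [ 0.03  0.14 -0.01]
turn ry -0.002 rad
shift after turn [ 0.03  0.14 -0.01]
full rotvec to level+phi (tool axes) [-0.    -0.002 -0.   ]
```

Emit:
servo_tool(commands=[0,0,0,0,0.1,0,0.25,0,0,0,0,0.1,0,0.25,0,0,0,0,0,0,0.25,0,0,0,0,0,0,0.25])

```text
t: 19.25
tool_pos: [0.6185, 0.1843, 0.0096]
tool_rot: [-0.978, 1.513, -1.513]
contact_force: [-0.6, -0.4, -0.4]
opening: 0.0345
```

```bash
python3 - <<'E'
from h import *
from station import viewer
go(.618,.184,.0100,-24.1)
E
```

```text
t 19.25 pos [0.6185 0.1843 0.0096] phi -24.21 y-axis [ 1.2e-03  3.0e-04 -1.0e+00] F [-0.58 -0.43 -0.41] open 0.0345 q [0.17 0.32 1.7  0.   1.12 0.6 ]
shift cm xyz [ 0.05 -0.04 -0.04]
turn ry -0.002 rad
shift after turn [ 0.05 -0.04 -0.04]
full rotvec to level+phi (tool axes) [-0.001 -0.002 -0.001]
```

Emit:
servo_tool(commands=[0,0,0,0,0.1,0,0.25,0,0,0,0,0,0,0.25])

```text
t: 19.45
tool_pos: [0.6189, 0.1843, 0.0091]
tool_rot: [-0.977, 1.512, -1.513]
contact_force: [0.4, -0.3, -1.0]
opening: 0.0339
```

Emit:
servo_tool(commands=[0,0,0,0,0,0,0.45,0,0,0,0,0,0,0.6,0,0,0,0,0,0,0.8,0,0,0,0,0,0,1,0,0,0,0,-1,0,1,0,0,0,0,-3,0,1,0,0,0,0,-4,0,1,0,0,0,0,-4,0,1,0,0,0,0,-3,0,1,0,0,0,0,0,0,1])

```text
t: 20.45
tool_pos: [0.6178, 0.1841, 0.1662]
tool_rot: [-0.979, 1.513, -1.513]
contact_force: [0.5, 0.3, -0.7]
opening: 0.085
```

```bash
python3 - <<'E'
from h import *
from station import viewer
go(.640,-.107,.17,27)
d=viewer.get_image("wrist");np.savez("w9.npz",**d);cv2.imwrite("pics/w9.png",d["frame"][:,:,::-1])
r=patch(d,(100,120,40),(130,255,255),(230,60,420,290))
E
```

```text
t 20.45 pos [0.6178 0.1841 0.1662] phi -24.21 y-axis [-0.e+00  1.e-04 -1.e+00] F [ 0.46  0.28 -0.72] open 0.085 q [0.17 0.14 1.63 0.   1.37 0.6 ]
shift cm xyz [25.64 -0.38 13.96]
turn ry -0.894 rad
shift after turn [ 26.95  -0.38 -11.24]
full rotvec to level+phi (tool axes) [ 0.    -0.894 -0.   ]
centre [0.6185 0.1847] size [49.2 84. ] short deg -24.1 (291, 133, 56, 91)
```

View pics/w9.png

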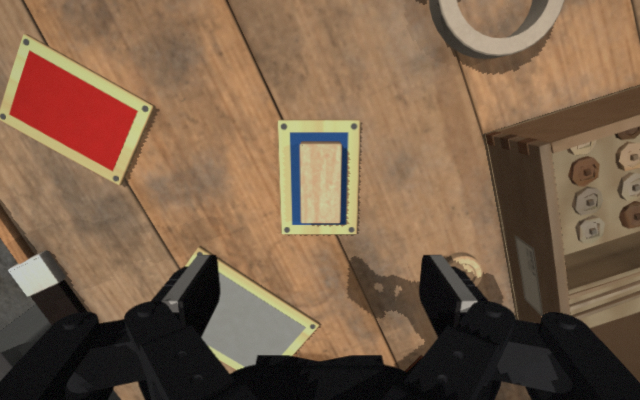

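```bash
cat >> h.py <<'E'
def top(d,box,lo,hi,z):
    C=cloud(d);x0,y0,x1,y1=box;k=np.uint8((C[y0:y1,x0:x1,2]>lo)&(C[y0:y1,x0:x1,2]<hi))
    k=cv2.morphologyEx(k,cv2.MORPH_OPEN,np.ones((3,3)))
    c=max(cv2.findContours(k,0,cv2.CHAIN_APPROX_NONE)[0],key=cv2.contourArea)
    r=rect(plane(d,c.reshape(-1,2)+[x0,y0],z));v,u=np.nonzero(k);print("top: centre",r[0].round(4),"size",np.round(r[1],1),"short deg",round(r[2],1),"z 5/50/95",np.percentile(C[v+y0,u+x0,2],[5,50,95]).round(4))
E
python3 - <<'E'
from h import *
top(ld("w9.npz"),(280,120,362,240),.018,.04,.026)
E
```

```text
top: centre [0.6208 0.1853] size [34.9 70.1] short deg -24.2 z 5/50/95 [0.0256 0.0269 0.028 ]
```

Blank flat on the blue patch, 2.3 mm off centre, aligned to 0.1°. Next the small block.

Emit:
servo_tool(commands=[0,0,0,3,0,1.6,1,0,0,0,3,0,1.6,1,0,0,0,3,0,1.6,1,0,0,0,3,0,1.6,1,0,0,0,3,0,1.6,1,0,0,0,3,0,1.6,1,0,0,0,3,0,1.6,1,0,-0.149,0,0,0,0,1,0,-0.149,0,0,0,0,1,0,-0.149,0,0,0,0,1,0,-0.149,0,0,0,0,1,0,-0.149,0,0,0,0,1,0,-0.149,0,0,0,0,1,0,0,0,0,0,0,1,0,0,0,0,0,0,1])

```text
t: 22.0
tool_pos: [0.6175, -0.0613, 0.1346]
tool_rot: [-1.419, 0.881, -0.811]
contact_force: [0.6, 0.9, 0.2]
opening: 0.0851
```

```bash
python3 - <<'E'
from h import *
from station import viewer
d=viewer.get_image("wrist");np.savez("w10.npz",**d);cv2.imwrite("pics/w10.png",d["frame"][:,:,::-1])
go(.641,-.1075,.06,27)
layers(d,(200,60,400,300),"sl")
E
```

```text
t 22.05 pos [ 0.6174 -0.0612  0.1345] phi 27.91 y-axis [-0.0459  0.0069 -0.9989] F [-0.18 -0.41 -0.56] open 0.0856 q [-0.22  0.15  1.68 -0.    1.36 -0.7 ]
shift cm xyz [5.39 7.31 0.2 ]
turn ry 0.016 rad
shift after turn [5.19 7.45 0.  ]
full rotvec to level+phi (tool axes) [ 0.038  0.015 -0.027]
s 5265 centre [ 0.6341 -0.0929] size [45.5 61.5] short-axis deg 26.5 medz nan
l 2977 centre [ 0.6341 -0.0972] size [64.7 90.1] short-axis deg 28.9 medz nan
```

View pics/w10.png

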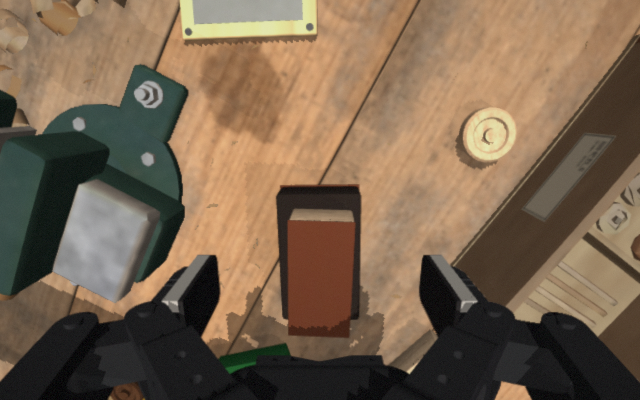

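```bash
python3 - <<'E'
from h import *
d=ld("w10.npz");layers(d,(200,60,400,345),"sl")
E
```

```text
s 7619 centre [ 0.6411 -0.107 ] size [45.6 93. ] short-axis deg 26.5 medz nan
l 3254 centre [ 0.6388 -0.1058] size [ 64.7 109.6] short-axis deg 28.9 medz nan
```

Emit:
servo_tool(commands=[0.038,0.015,-0.027,2.6,0,0,1,0,0,0,2.6,0,0,1,0,0,0,0,0,0,1,0,0,0,0,0,0,1])

```text
t: 22.45
tool_pos: [0.6409, -0.1075, 0.1317]
tool_rot: [-1.393, 0.862, -0.859]
contact_force: [-0.7, -0.4, -0.3]
opening: 0.0856
```

```bash
python3 - <<'E'
from h import *
go(.641,-.1075,.031,26.8)
E
```

```text
t 22.45 pos [ 0.6409 -0.1075  0.1317] phi 26.62 y-axis [-0.0011  0.0015 -1.    ] F [-0.74 -0.37 -0.3 ] open 0.0856 q [-0.28  0.19  1.64  0.    1.32 -0.75]
shift cm xyz [2.000e-02 1.007e+01 1.000e-02]
turn ry -0.003 rad
shift after turn [0.000e+00 1.007e+01 1.000e-02]
full rotvec to level+phi (tool axes) [ 0.    -0.003 -0.002]
```

Emit:
servo_tool(commands=[0,0,0,0,2,0,1,0,0,0,0,2,0,1,0,0,0,0,2,0,1,0,0,0,0,2,0,1,0,0,0,0,1,0,1,0,0,0,0,0,0,1,0,0,0,0,0,0,1])

```text
t: 23.15
tool_pos: [0.6404, -0.103, 0.0401]
tool_rot: [-1.391, 0.863, -0.861]
contact_force: [1.5, 0.4, 0.5]
opening: 0.0852
```

```bash
python3 - <<'E'
from h import *
go(.641,-.1072,.031,26.8)
E
```

```text
t 23.15 pos [ 0.6404 -0.103   0.0401] phi 26.49 y-axis [-1.0e-04  2.5e-03 -1.0e+00] F [1.48 0.4  0.45] open 0.0852 q [-0.28  0.29  1.69  0.    1.17 -0.74]
shift cm xyz [ 0.41  0.91 -0.14]
turn ry -0.005 rad
shift after turn [ 0.4   0.91 -0.14]
full rotvec to level+phi (tool axes) [-0.001 -0.005 -0.002]
```

Emit:
servo_tool(commands=[0,-0.005,-0.002,0.4,0.4,-0.1,1,0,0,0,0,0.3,0,1,0,0,0,0,0.1,0,1,0,0,0,0,0,0,1])

```text
t: 23.55
tool_pos: [0.6437, -0.1078, 0.0352]
tool_rot: [-1.392, 0.853, -0.863]
contact_force: [0.4, -0.9, -1.2]
opening: 0.0855
```

```bash
python3 - <<'E'
from h import *
go(.641,-.1072,.0315,26.8)
E
```

```text
t 23.55 pos [ 0.6437 -0.1078  0.0352] phi 26.79 y-axis [ 0.0064 -0.0011 -1.    ] F [ 0.43 -0.91 -1.19] open 0.0855 q [-0.28  0.3   1.68  0.    1.15 -0.75]
shift cm xyz [-0.18  0.37 -0.21]
turn ry -0.0 rad
shift after turn [-0.17  0.37 -0.21]
full rotvec to level+phi (tool axes) [-0.005 -0.     0.004]
```

Emit:
servo_tool(commands=[-0.005,0,0.004,-0.15,0.2,-0.2,1,0,0,0,0,0.2,0,1,0,0,0,0,0,0,1,0,0,0,0,0,0,1])

```text
t: 23.95
tool_pos: [0.6414, -0.1075, 0.0316]
tool_rot: [-1.394, 0.858, -0.859]
contact_force: [-0.1, 0.2, 0.6]
opening: 0.0853
```

```bash
python3 - <<'E'
from h import *
go(.641,-.1072,.0315,26.8)
E
```

```text
t 23.95 pos [ 0.6414 -0.1075  0.0316] phi 26.77 y-axis [ 7.e-04  2.e-04 -1.e+00] F [-0.14  0.16  0.57] open 0.0853 q [-0.28  0.3   1.68  0.    1.15 -0.75]
shift cm xyz [-0.05  0.01 -0.02]
turn ry -0.001 rad
shift after turn [-0.05  0.01 -0.02]
full rotvec to level+phi (tool axes) [-0.001 -0.001  0.   ]
```

Emit:
servo_tool(commands=[0,0,0,0,0,0,0.65,0,0,0,0,0,0,0.65,0,0,0,0,0,0,0.4,0,0,0,0,0,0,0.4,0,0,0,0,0,0,0.4,0,0,0,0,0,0,0.4])

```text
t: 24.55
tool_pos: [0.6414, -0.1075, 0.0317]
tool_rot: [-1.394, 0.858, -0.859]
contact_force: [0.2, -0.2, 1.0]
opening: 0.0454
```

```bash
python3 - <<'E'
from h import *
go(.641,-.1072,.0315,26.8)
E
```

```text
t 24.55 pos [ 0.6414 -0.1075  0.0317] phi 26.78 y-axis [ 6.e-04  0.e+00 -1.e+00] F [ 0.23 -0.19  0.97] open 0.0454 q [-0.28  0.3   1.68  0.    1.15 -0.75]
shift cm xyz [-0.05  0.02 -0.02]
turn ry -0.0 rad
shift after turn [-0.05  0.02 -0.02]
full rotvec to level+phi (tool axes) [-0.001 -0.     0.   ]
```

Emit:
servo_tool(commands=[0,0,0,0,-0.5,0,0.4,0,0,0,0,-1.5,0,0.4,0,0,0,0,-3,0,0.4,0,0,0,0,-3,0,0.4,0,0,0,0,-3,0,0.4,0,0,0,0,-1,0,0.4,0,-0.075,0,0,0,0,0.4,0,-0.075,0,0,0,0,0.4,0,0,0,0,0,0,0.4,0,0,0,0,0,0,0.4])

```text
t: 25.55
tool_pos: [0.641, -0.1074, 0.1614]
tool_rot: [-1.44, 0.739, -0.743]
contact_force: [1.1, 0.5, -0.9]
opening: 0.0448
```

```bash
python3 - <<'E'
from h import *
from station import viewer
d=viewer.get_image("wrist");np.savez("w11.npz",**d);cv2.imwrite("pics/w11.png",d["frame"][:,:,::-1])
go(.4434,.3325,.15,35.5)
E
```

```text
t 25.6 pos [ 0.641  -0.1073  0.1613] phi 35.59 y-axis [ 2.2e-03 -3.0e-04 -1.0e+00] F [ 0.16 -0.32  0.06] open 0.0451 q [-0.28  0.16  1.62  0.    1.36 -0.9 ]
shift cm xyz [-47.27   1.07   9.53]
turn ry 0.002 rad
shift after turn [-47.28   1.13   9.46]
full rotvec to level+phi (tool axes) [-0.002  0.002  0.002]
```

View pics/w11.png

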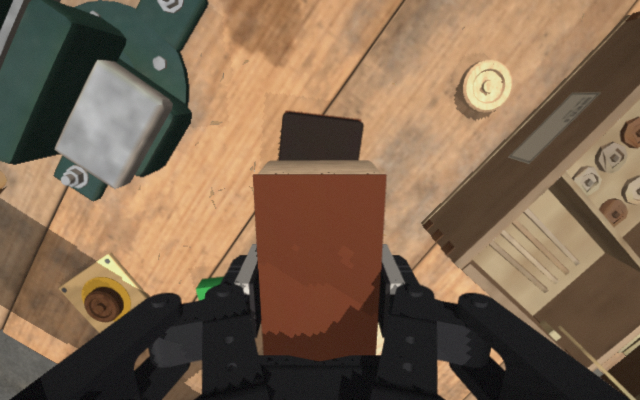

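Emit:
servo_tool(commands=[0,0,0,-3.5,-0.1,0.7,0.4,0,0,0,-3.5,-0.1,0.7,0.4,0,0,0,-3.5,-0.1,0.7,0.4,0,0,0,-3.5,-0.1,0.7,0.4,0,0,0,-3.5,-0.1,0.7,0.4,0,0,0,-3.5,-0.1,0.7,0.4,0,0,0,-3.5,-0.1,0.7,0.4,0,0,0,-3.5,-0.1,0.7,0.4,0,0,0,-3.5,-0.1,0.7,0.4,0,0,0,-3.5,-0.1,0.7,0.4,0,0,0,0,0,0,0.4,0,0,0,0,0,0,0.4])

```text
t: 26.8
tool_pos: [0.4872, 0.2297, 0.1653]
tool_rot: [-1.44, 0.758, -0.748]
contact_force: [-0.2, 0.0, -0.0]
opening: 0.045
```

```bash
python3 - <<'E'
from h import *
from station import viewer
d=viewer.get_image("wrist");np.savez("w12.npz",**d);cv2.imwrite("pics/w12.png",d["frame"][:,:,::-1])
go(.4434,.3325,.15,35.5)
E
```

```text
t 26.85 pos [0.4873 0.2295 0.1652] phi 34.64 y-axis [-7.5e-03 -1.0e-04 -1.0e+00] F [-0.11  0.14 -0.37] open 0.045 q [ 0.3  -0.1   1.87  0.    1.37 -0.3 ]
shift cm xyz [-10.96   1.55   2.25]
turn ry -0.015 rad
shift after turn [-10.93   1.52   2.41]
full rotvec to level+phi (tool axes) [ 0.006 -0.015 -0.004]
```

View pics/w12.png

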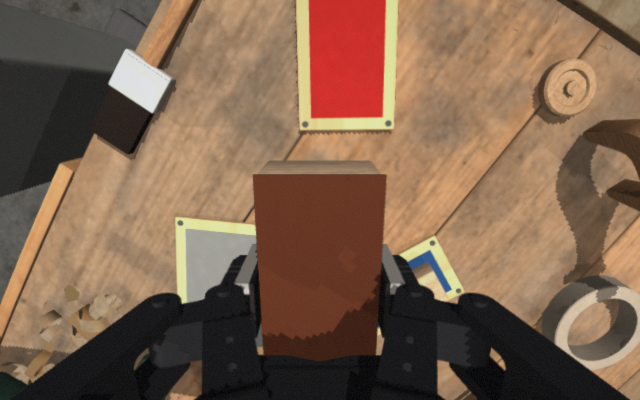

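Emit:
servo_tool(commands=[0.006,-0.015,-0.004,-3,0,1,0.4,0,0,0,-3,0,1,0.4,0,0,0,0,0,0,0.4,0,0,0,0,0,0,0.4])

```text
t: 27.25
tool_pos: [0.4712, 0.2874, 0.1643]
tool_rot: [-1.44, 0.748, -0.749]
contact_force: [0.0, -1.2, 0.3]
opening: 0.0451
```

```bash
python3 - <<'E'
from h import *
from station import viewer
d=viewer.get_image("wrist");np.savez("w13.npz",**d);cv2.imwrite("pics/w13.png",d["frame"][:,:,::-1])
go(.4434,.3325,.15,35.5)
patch(d,(0,200,120),(8,255,255),(200,0,450,155))
E
```

```text
t 27.3 pos [0.4713 0.2872 0.1643] phi 34.99 y-axis [-5.0e-04 -1.6e-03 -1.0e+00] F [-1.37  0.31 -0.39] open 0.0449 q [ 0.41 -0.07  1.85 -0.    1.36 -0.2 ]
shift cm xyz [-5.31  1.43  0.32]
turn ry -0.009 rad
shift after turn [-5.3   1.43  0.36]
full rotvec to level+phi (tool axes) [ 0.001 -0.009  0.001]
centre [0.4145 0.366 ] size [12.7 23.3] short deg -55.0 (303, 58, 29, 17)
```

View pics/w13.png

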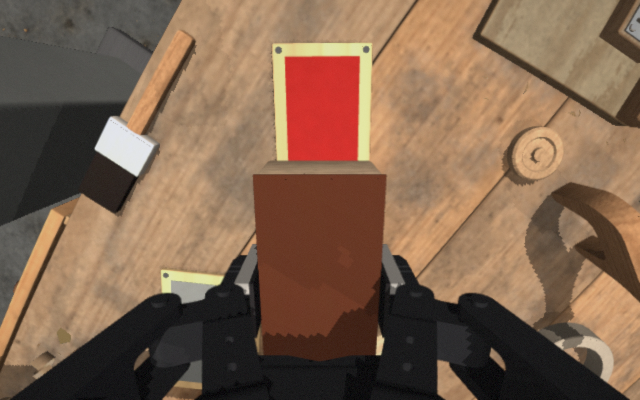

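```bash
python3 - <<'E'
from h import *
d=ld("w13.npz");f=d["frame"].astype(int)
k=(f[...,0]>150)&(f[...,1]<70)&(f[...,2]<70)
v,u=np.nonzero(k[0:158]);print(u.min(),u.max(),v.min(),v.max())
for r in (62,100,145):
    x=np.nonzero(k[r])[0];print(r,x.min(),x.max())
q=np.uint8(k*255);q[158:]=0
P=plane(d,np.c_[u,v],.006);r=rect(P);print(r)
T=plane(d,[[286,56],[359.5,56]],.006);m=T.mean(0);e=T[1]-T[0];print(T.round(4),np.linalg.norm(e),np.degrees(np.arctan2(e[1],e[0])))
a=np.arctan2(e[1],e[0]);print("centre",m[:2]+.053*np.array([np.sin(a),-np.cos(a)]))
# in-hand block far edge
E=plane(d,[[254,174],[386,174]],.1643+.0615-.0317);M=E.mean(0);a=np.radians(35);print("hand centre",M[:2]+.045*np.array([np.sin(a),-np.cos(a)]),np.linalg.norm(E[1]-E[0]))
E
```

```text
286 358 57 157
62 286 358
100 287 357
145 289 356
(array([0.43777368, 0.34012689]), (60.65925979614258, 83.57015228271484), 35.10435485839844)
[[0.3889 0.3578 0.006 ]
 [0.4387 0.3927 0.006 ]] 0.060752382428369195 35.05758251689689
centre [0.4442404  0.33189157]
hand centre [0.47175227 0.28854022] 0.04480831374893165
```

Emit:
servo_tool(commands=[0,0,0,-2.6,0,0.2,0.4,0,0,0,-2.6,1,0.2,0.4,0,0,0,0,2,0,0.4,0,0,0,0,2,0,0.4,0,0,0,0,2,0,0.4,0,0,0,0,0,0,0.4,0,0,0,0,0,0,0.4])

```text
t: 28.0
tool_pos: [0.4502, 0.3257, 0.0937]
tool_rot: [-1.435, 0.757, -0.763]
contact_force: [-0.2, -0.2, 0.4]
opening: 0.045
```

```bash
python3 - <<'E'
from h import *
go(.444,.3315,.0077,35.2)
E
```

```text
t 28.0 pos [0.4502 0.3257 0.0937] phi 34.17 y-axis [ 0.0029 -0.0022 -1.    ] F [-0.25 -0.23  0.42] open 0.045 q [ 0.49  0.01  1.89 -0.    1.23 -0.1 ]
shift cm xyz [-0.86  8.6  -0.19]
turn ry -0.018 rad
shift after turn [-0.83  8.6  -0.17]
full rotvec to level+phi (tool axes) [-0.001 -0.018  0.004]
```

Emit:
servo_tool(commands=[0,-0.018,0.004,-0.8,1,-0.2,0.4,0,0,0,0,1.5,0,0.4,0,0,0,0,1.5,0,0.4,0,0,0,0,1.5,0,0.4,0,0,0,0,1,0,0.4,0,0,0,0,0,0,0.4,0,0,0,0,0,0,0.4])

```text
t: 28.7
tool_pos: [0.4453, 0.3313, 0.025]
tool_rot: [-1.435, 0.744, -0.747]
contact_force: [-0.7, 0.2, -0.7]
opening: 0.0451
```

```bash
python3 - <<'E'
from h import *
go(.444,.3315,.0077,35.2)
E
```

```text
t 28.7 pos [0.4453 0.3313 0.025 ] phi 35.19 y-axis [ 0.0028  0.0024 -1.    ] F [-0.71  0.15 -0.65] open 0.0451 q [ 0.51  0.11  1.93  0.    1.11 -0.11]
shift cm xyz [-0.09  1.73 -0.1 ]
turn ry -0.0 rad
shift after turn [-0.1   1.73 -0.1 ]
full rotvec to level+phi (tool axes) [-0.004 -0.    -0.   ]
```

Emit:
servo_tool(commands=[-0.004,0,0,-0.1,0.6,-0.1,0.4,0,0,0,0,0.5,0,0.4,0,0,0,0,0.3,0,0.4,0,0,0,0,0.1,0,0.4,0,0,0,0,0,0,0.4,0,0,0,0,0,0,0.4])

```text
t: 29.3
tool_pos: [0.4452, 0.3324, 0.0104]
tool_rot: [-1.437, 0.745, -0.747]
contact_force: [-0.5, -0.8, -0.8]
opening: 0.0449
```

```bash
python3 - <<'E'
from h import *
go(.444,.3315,.0077,35.2)
E
```

```text
t 29.3 pos [0.4452 0.3324 0.0104] phi 35.2 y-axis [ 0.0022  0.0015 -1.    ] F [-0.51 -0.79 -0.85] open 0.0449 q [ 0.51  0.13  1.93  0.    1.08 -0.11]
shift cm xyz [ 0.    0.27 -0.15]
turn ry -0.0 rad
shift after turn [ 0.    0.27 -0.15]
full rotvec to level+phi (tool axes) [-0.003 -0.     0.   ]
```

Emit:
servo_tool(commands=[-0.003,0,0,0,0.1,-0.1,0.4,0,0,0,0,0.1,0,0.4,0,0,0,0,0.1,0,0.4,0,0,0,0,0,0,0.4,0,0,0,0,0,0,0.4])

```text
t: 29.8
tool_pos: [0.4449, 0.332, 0.008]
tool_rot: [-1.438, 0.745, -0.746]
contact_force: [0.6, 0.5, -0.0]
opening: 0.0451
```

```bash
python3 - <<'E'
from h import *
go(.444,.3315,.0077,35.2)
E
```

```text
t 29.8 pos [0.4449 0.332  0.008 ] phi 35.2 y-axis [ 9.e-04  4.e-04 -1.e+00] F [ 0.62  0.45 -0.02] open 0.0451 q [ 0.51  0.14  1.93 -0.    1.08 -0.11]
shift cm xyz [-0.01  0.03 -0.1 ]
turn ry -0.0 rad
shift after turn [-0.01  0.03 -0.1 ]
full rotvec to level+phi (tool axes) [-0.001 -0.     0.   ]
```

Emit:
servo_tool(commands=[0,0,0,0,0.06,0,0.4,0,0,0,0,0.05,0,0.4,0,0,0,0,0,0,0.4])

```text
t: 30.1
tool_pos: [0.445, 0.3321, 0.008]
tool_rot: [-1.439, 0.745, -0.746]
contact_force: [-0.3, -0.3, -1.5]
opening: 0.0451
```

Emit:
servo_tool(commands=[0,0,0,0,0,0,0.6,0,0,0,0,0,0,0.75,0,0,0,0,0,0,1,0,0,0,0,0,0,1,0,0,0,0,-1,0,1,0,0,0,0,-3,0,1,0,0,0,0,-4,0,1,0,0,0,0,-4,0,1,0,0,0,0,-4,0,1,0,0,0,0,0,0,1,0,0,0,0,0,0,1])

```text
t: 31.2
tool_pos: [0.4443, 0.3318, 0.1765]
tool_rot: [-1.438, 0.745, -0.746]
contact_force: [0.7, 0.1, -0.2]
opening: 0.0855
```

```bash
python3 - <<'E'
from h import *
from station import viewer
d=viewer.get_image("wrist");np.savez("w14.npz",**d);cv2.imwrite("pics/w14.png",d["frame"][:,:,::-1])
go(.639,-.106,.17,29)
top(d,(230,80,420,300),.03,.05,.0375)
f=d["frame"].astype(int);k=(f[...,0]>140)&(f[...,1]<70)&(f[...,2]<70);v,u=np.nonzero(k);print(rect(plane(d,np.c_[u,v],.006)))
E
```

```text
t 31.25 pos [0.4449 0.3321 0.1771] phi 35.2 y-axis [ 0.0027  0.0014 -1.    ] F [ 0.6  -0.24  0.92] open 0.0852 q [ 0.51 -0.08  1.83 -0.    1.38 -0.11]
shift cm xyz [46.99  0.7  -9.39]
turn ry 0.108 rad
shift after turn [47.73  0.71 -4.26]
full rotvec to level+phi (tool axes) [-0.003  0.108  0.   ]
top: centre [0.4454 0.3334] size [45.6 90.8] short deg 35.2 z 5/50/95 [0.037  0.0382 0.0393]
(array([0.44408951, 0.33166895]), (60.602760314941406, 104.77278137207031), 35.45389175415039)
```

View pics/w14.png

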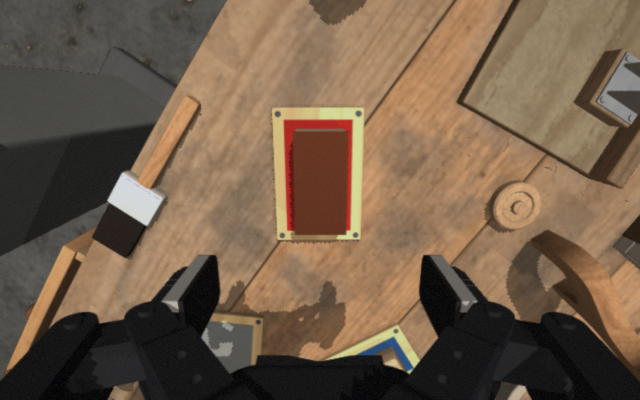

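Small block flat on red, 2.2 mm off, angle matches. Now the large block.

Emit:
servo_tool(commands=[-0.003,0.054,0,3.8,-0.2,-0.5,1,0,0.054,0,3.8,-0.2,-0.5,1,0,0,0,3.8,-0.2,-0.4,1,0,0,0,3.8,-0.2,-0.4,1,0,0,0,3.8,-0.2,-0.4,1,0,0,0,3.8,-0.2,-0.4,1,0,0,0,3.8,-0.2,-0.4,1,0,0,0,3.8,-0.2,-0.4,1,0,0,0,3.8,-0.2,-0.4,1,0,0,0,3.8,-0.2,-0.4,1,0,0,0,3.8,-0.2,-0.4,1,0,0,0,0,0,0,1,0,0,0,0,0,0,1,0,0,0,0,0,0,1])

```text
t: 32.65
tool_pos: [0.6074, -0.0679, 0.1758]
tool_rot: [-1.423, 0.857, -0.807]
contact_force: [0.6, 0.3, 1.3]
opening: 0.0856
```

```bash
python3 - <<'E'
from h import *
from station import viewer
d=viewer.get_image("wrist");np.savez("w15.npz",**d);cv2.imwrite("pics/w15.png",d["frame"][:,:,::-1])
go(.639,-.106,.1,29)
top(d,(230,80,420,300),.02,.04,.03)
E
```

```text
t 32.7 pos [ 0.6072 -0.0676  0.1756] phi 28.97 y-axis [-0.035   0.0015 -0.9994] F [ 0.49  0.17 -0.01] open 0.0857 q [-0.23  0.08  1.68 -0.01  1.42 -0.73]
shift cm xyz [5.04 7.44 1.15]
turn ry -0.0 rad
shift after turn [4.9  7.56 0.92]
full rotvec to level+phi (tool axes) [ 0.03  -0.001 -0.018]
top: centre [ 0.6375 -0.1054] size [ 64.6 111.3] short deg 29.0 z 5/50/95 [0.0291 0.0305 0.0317]
```

View pics/w15.png

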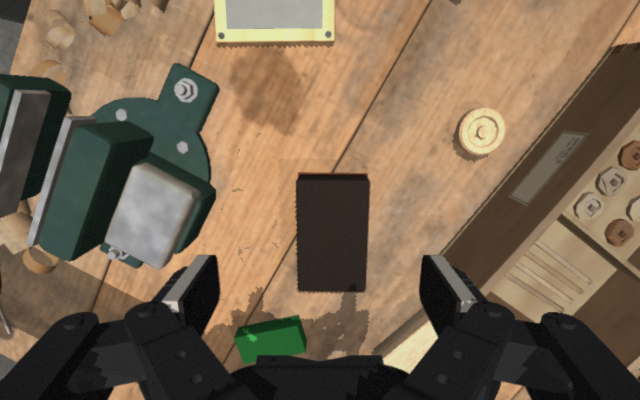

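Emit:
servo_tool(commands=[0.03,0,-0.018,2.4,0,0.4,1,0,0,0,2.4,1,0.4,1,0,0,0,0,2,0,1,0,0,0,0,2,0,1,0,0,0,0,2,0,1,0,0,0,0,0,0,1,0,0,0,0,0,0,1])

```text
t: 33.4
tool_pos: [0.6371, -0.0972, 0.1033]
tool_rot: [-1.409, 0.82, -0.82]
contact_force: [0.2, 0.0, 0.3]
opening: 0.085
```

```bash
python3 - <<'E'
from h import *
go(.638,-.1057,.003,29)
E
```

```text
t 33.4 pos [ 0.6371 -0.0972  0.1033] phi 29.66 y-axis [ 0.0013  0.0016 -1.    ] F [0.21 0.01 0.31] open 0.085 q [-0.27  0.2   1.67  0.    1.27 -0.79]
shift cm xyz [ 0.79 10.03 -0.36]
turn ry 0.012 rad
shift after turn [ 0.79 10.03 -0.34]
full rotvec to level+phi (tool axes) [-0.002  0.012 -0.001]
```

Emit:
servo_tool(commands=[0,0.012,0,0.8,1,-0.35,1,0,0,0,0,2,0,1,0,0,0,0,2,0,1,0,0,0,0,1,0,1,0,0,0,0,0,0,1,0,0,0,0,0,0,1])

```text
t: 34.0
tool_pos: [0.6424, -0.1074, 0.0472]
tool_rot: [-1.403, 0.82, -0.838]
contact_force: [-0.1, -1.2, 1.4]
opening: 0.0852
```

```bash
python3 - <<'E'
from h import *
go(.638,-.1057,.003,29)
E
```

```text
t 34.0 pos [ 0.6424 -0.1074  0.0472] phi 28.96 y-axis [ 0.0116 -0.0021 -0.9999] F [-0.12 -1.21  1.45] open 0.0852 q [-0.28  0.28  1.69  0.    1.17 -0.79]
shift cm xyz [-0.4   4.41 -0.34]
turn ry -0.001 rad
shift after turn [-0.36  4.42 -0.3 ]
full rotvec to level+phi (tool axes) [-0.009 -0.001  0.007]
```

Emit:
servo_tool(commands=[-0.009,0,0.007,-0.35,0.5,-0.3,1,0,0,0,0,0.5,0,1,0,0,0,0,0,0,1,0,0,0,0,0,0,1])

```text
t: 34.4
tool_pos: [0.6396, -0.1063, 0.0396]
tool_rot: [-1.406, 0.826, -0.833]
contact_force: [-0.0, 1.2, -0.1]
opening: 0.0854
```

```bash
python3 - <<'E'
from h import *
go(.638,-.1057,.003,29)
E
```

```text
t 34.4 pos [ 0.6396 -0.1063  0.0396] phi 28.95 y-axis [ 0.0041 -0.0016 -1.    ] F [-0.01  1.17 -0.06] open 0.0854 q [-0.28  0.29  1.69 -0.    1.16 -0.78]
shift cm xyz [-0.15  3.65 -0.12]
turn ry -0.001 rad
shift after turn [-0.13  3.66 -0.11]
full rotvec to level+phi (tool axes) [-0.003 -0.001  0.003]
```

Emit:
servo_tool(commands=[-0.003,0,0.003,-0.15,1,-0.1,1,0,0,0,0,1,0,1,0,0,0,0,0.8,0,1,0,0,0,0,0.3,0,1,0,0,0,0,0,0,1,0,0,0,0,0,0,1])

```text
t: 35.0
tool_pos: [0.6374, -0.1052, 0.005]
tool_rot: [-1.408, 0.831, -0.828]
contact_force: [0.0, -0.6, -0.6]
opening: 0.0853
```

```bash
python3 - <<'E'
from h import *
from station import viewer
go(.638,-.1057,.004,29)
d=viewer.get_image("wrist");cv2.imwrite("pics/w16.png",d["frame"][:,:,::-1])
E
```

```text
t 35.0 pos [ 0.6374 -0.1052  0.005 ] phi 28.96 y-axis [-1.6e-03  1.0e-04 -1.0e+00] F [ 0.03 -0.6  -0.57] open 0.0853 q [-0.28  0.33  1.7  -0.    1.11 -0.78]
shift cm xyz [0.07 0.1  0.03]
turn ry -0.001 rad
shift after turn [0.07 0.1  0.03]
full rotvec to level+phi (tool axes) [ 0.001 -0.001 -0.001]
```

View pics/w16.png

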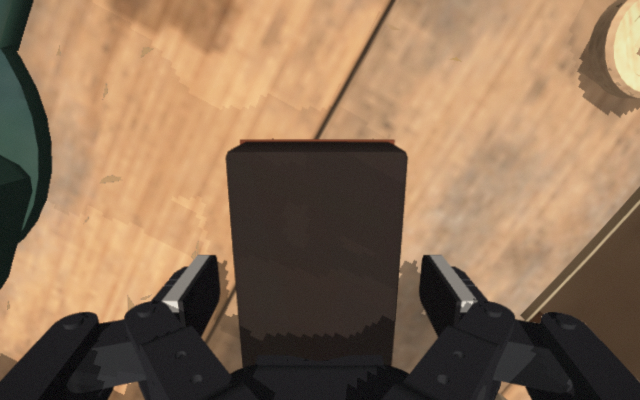

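Emit:
servo_tool(commands=[0,0,0,0,0,0,0.8,0,0,0,0,0,0,0.6,0,0,0,0,0,0,0.6,0,0,0,0,0,0,0.6,0,0,0,0,0,0,0.6])

```text
t: 35.55
tool_pos: [0.6385, -0.1055, 0.0066]
tool_rot: [-1.407, 0.829, -0.83]
contact_force: [-0.1, -0.2, -0.4]
opening: 0.065
```

```bash
python3 - <<'E'
from h import *
go(.474,.0836,.15,28.8)
E
```

```text
t 35.55 pos [ 0.6385 -0.1055  0.0066] phi 28.96 y-axis [ 9.e-04 -6.e-04 -1.e+00] F [-0.14 -0.25 -0.37] open 0.065 q [-0.28  0.33  1.7  -0.    1.11 -0.78]
shift cm xyz [-24.5  -14.36  -5.23]
turn ry 0.003 rad
shift after turn [-24.5  -14.34  -5.3 ]
full rotvec to level+phi (tool axes) [-0.     0.003  0.001]
```

Emit:
servo_tool(commands=[0,0,0,0,-0.5,0,0.6,0,0,0,0,-1.5,0,0.6,0,0,0,0,-3,0,0.6,0,0,0,0,-3,0,0.6,0,0,0,0,-3,0,0.6,0,0,0,0,-3,0,0.6,0,0,0,0,-0.5,0,0.6,0,0,0,-3,0,-0.65,0.6,0,0,0,-3,0,-0.65,0.6,0,0,0,-3,0,-0.65,0.6,0,0,0,-3,0,-0.65,0.6,0,0,0,0,0,0,0.6,0,0,0,0,0,0,0.6])

```text
t: 36.85
tool_pos: [0.5538, -0.0105, 0.1609]
tool_rot: [-1.406, 0.828, -0.833]
contact_force: [0.1, 0.8, -1.0]
opening: 0.0657
```

```bash
python3 - <<'E'
from h import *
from station import viewer
d=viewer.get_image("wrist");np.savez("w17.npz",**d);cv2.imwrite("pics/w17.png",d["frame"][:,:,::-1])
go(.474,.0836,.15,28.8)
E
```

```text
t 36.9 pos [ 0.5538 -0.0106  0.1607] phi 28.86 y-axis [ 0.0024 -0.001  -1.    ] F [-0.24  0.56 -0.47] open 0.0653 q [-0.15 -0.06  1.85 -0.    1.35 -0.66]
shift cm xyz [-12.11   1.04  -2.44]
turn ry 0.001 rad
shift after turn [-12.1    1.07  -2.46]
full rotvec to level+phi (tool axes) [-0.002  0.001  0.002]
```

View pics/w17.png

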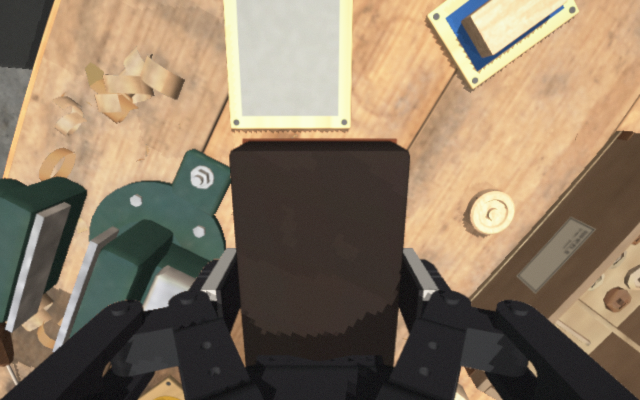

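Emit:
servo_tool(commands=[0,0,0,-2.8,0,-0.6,0.6,0,0,0,-2.8,0,-0.6,0.6,0,0,0,0,0,0,0.6,0,0,0,0,0,0,0.6])

```text
t: 37.3
tool_pos: [0.5177, 0.0307, 0.16]
tool_rot: [-1.405, 0.832, -0.837]
contact_force: [-0.3, 1.7, -0.9]
opening: 0.0654
```

```bash
python3 - <<'E'
from h import *
from station import viewer
d=viewer.get_image("wrist");np.savez("w18.npz",**d);cv2.imwrite("pics/w18.png",d["frame"][:,:,::-1])
go(.474,.0836,.15,28.8)
hsv=cv2.cvtColor(d["frame"],cv2.COLOR_RGB2HSV);k=cv2.inRange(hsv,np.array((0,0,110)),np.array((180,35,220)))
k[132:]=0;k[:,:200]=0;k[:,420:]=0;k=cv2.morphologyEx(k,cv2.MORPH_OPEN,np.ones((3,3)))
c=max(cv2.findContours(k,0,2)[0],key=cv2.contourArea);print(cv2.boundingRect(c),rect(plane(d,c.reshape(-1,2),.006)))
E
```

```text
t 37.35 pos [0.5176 0.0306 0.16  ] phi 28.59 y-axis [ 0.0021 -0.0017 -1.    ] F [-0.8  -0.36 -0.43] open 0.0655 q [-0.08 -0.15  1.93 -0.    1.36 -0.58]
shift cm xyz [-6.74  0.98 -1.3 ]
turn ry -0.004 rad
shift after turn [-6.74  1.   -1.27]
full rotvec to level+phi (tool axes) [-0.001 -0.004  0.002]
(251, 23, 103, 109) (array([0.46507959, 0.10060843]), (81.77326202392578, 85.74642181396484), 28.621912002563477)
```

View pics/w18.png

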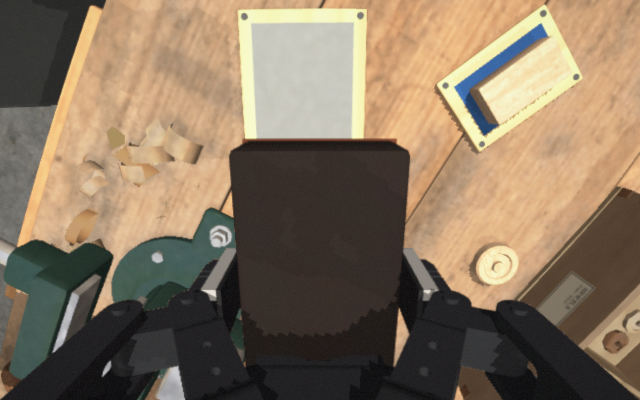

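Emit:
servo_tool(commands=[0,0,0,-2.2,0,-0.4,0.6,0,0,0,-2.2,0,-0.4,0.6,0,0,0,-2.2,0,-0.4,0.6,0,0,0,0,0,0,0.6,0,0,0,0,0,0,0.6])

```text
t: 37.85
tool_pos: [0.4791, 0.0798, 0.1603]
tool_rot: [-1.403, 0.835, -0.844]
contact_force: [0.0, -0.4, -0.9]
opening: 0.0652
```

```bash
python3 - <<'E'
from h import *
go(.4745,.083,.0126,28.7)
E
```

```text
t 37.85 pos [0.4791 0.0798 0.1603] phi 28.2 y-axis [ 0.004  -0.0033 -1.    ] F [ 0.01 -0.4  -0.92] open 0.0652 q [ 0.01 -0.24  2.   -0.    1.37 -0.48]
shift cm xyz [-0.57 14.77 -0.28]
turn ry -0.009 rad
shift after turn [-0.5  14.77 -0.25]
full rotvec to level+phi (tool axes) [-0.002 -0.009  0.005]
```

Emit:
servo_tool(commands=[-0.002,-0.009,0.005,-0.5,1,-0.25,0.6,0,0,0,0,2,0,0.6,0,0,0,0,2,0,0.6,0,0,0,0,2,0,0.6,0,0,0,0,2,0,0.6,0,0,0,0,1,0,0.6,0,0,0,0,0,0,0.6,0,0,0,0,0,0,0.6])

```text
t: 38.65
tool_pos: [0.4777, 0.0781, 0.0545]
tool_rot: [-1.404, 0.837, -0.836]
contact_force: [0.2, -0.1, -0.8]
opening: 0.0651
```

```bash
python3 - <<'E'
from h import *
go(.4745,.083,.0126,28.7)
E
```

```text
t 38.65 pos [0.4777 0.0781 0.0545] phi 28.41 y-axis [-8.e-04 -2.e-04 -1.e+00] F [ 0.19 -0.1  -0.8 ] open 0.0651 q [ 0.01 -0.1   2.08 -0.    1.17 -0.49]
shift cm xyz [-0.58  4.19 -0.04]
turn ry -0.005 rad
shift after turn [-0.58  4.19 -0.04]
full rotvec to level+phi (tool axes) [ 0.001 -0.005 -0.   ]
```

Emit:
servo_tool(commands=[0,-0.005,0,-0.55,0.5,0,0.6,0,0,0,0,1,0,0.6,0,0,0,0,1,0,0.6,0,0,0,0,0.5,0,0.6,0,0,0,0,0,0,0.6,0,0,0,0,0,0,0.6])

```text
t: 39.25
tool_pos: [0.4771, 0.0834, 0.0246]
tool_rot: [-1.404, 0.829, -0.835]
contact_force: [-0.4, -0.0, -0.9]
opening: 0.0654
```

```bash
python3 - <<'E'
from h import *
go(.4745,.083,.0126,28.7)
E
```

```text
t 39.25 pos [0.4771 0.0834 0.0246] phi 28.74 y-axis [ 4.3e-03 -1.0e-04 -1.0e+00] F [-0.4  -0.03 -0.87] open 0.0654 q [ 0.02 -0.06  2.09 -0.    1.1  -0.48]
shift cm xyz [-0.09  1.2  -0.25]
turn ry 0.001 rad
shift after turn [-0.09  1.2  -0.25]
full rotvec to level+phi (tool axes) [-0.004  0.001  0.002]
```

Emit:
servo_tool(commands=[-0.004,0,0.002,-0.1,0.3,-0.25,0.6,0,0,0,0,0.4,0,0.6,0,0,0,0,0.2,0,0.6,0,0,0,0,0,0,0.6,0,0,0,0,0,0,0.6])

```text
t: 39.75
tool_pos: [0.4748, 0.083, 0.0155]
tool_rot: [-1.406, 0.832, -0.833]
contact_force: [0.3, -0.3, -0.3]
opening: 0.065
```

```bash
python3 - <<'E'
from h import *
go(.4745,.083,.0126,28.7)
E
```

```text
t 39.75 pos [0.4748 0.083  0.0155] phi 28.74 y-axis [ 7.e-04 -3.e-04 -1.e+00] F [ 0.3  -0.31 -0.32] open 0.065 q [ 0.02 -0.04  2.1  -0.    1.09 -0.48]
shift cm xyz [-0.01  0.29 -0.03]
turn ry 0.001 rad
shift after turn [-0.01  0.29 -0.03]
full rotvec to level+phi (tool axes) [-0.     0.001  0.001]
```

Emit:
servo_tool(commands=[0,0,0,0,0.15,0,0.6,0,0,0,0,0.1,0,0.6,0,0,0,0,0.05,0,0.6,0,0,0,0,0,0,0.6,0,0,0,0,0,0,0.6])

```text
t: 40.25
tool_pos: [0.4751, 0.083, 0.0126]
tool_rot: [-1.405, 0.831, -0.833]
contact_force: [-0.4, 0.6, -0.9]
opening: 0.0654
```

```bash
python3 - <<'E'
from h import *
go(.4745,.083,.0126,28.7)
E
```

```text
t 40.25 pos [0.4751 0.083  0.0126] phi 28.73 y-axis [ 1.5e-03 -3.0e-04 -1.0e+00] F [-0.4   0.61 -0.88] open 0.0654 q [ 0.02 -0.04  2.1  -0.    1.08 -0.48]
shift cm xyz [-0.03 -0.   -0.06]
turn ry 0.001 rad
shift after turn [-0.03 -0.   -0.06]
full rotvec to level+phi (tool axes) [-0.001  0.001  0.001]
```

Emit:
servo_tool(commands=[0,0,0,0,0.05,0,0.6,0,0,0,0,0,0,0.6,0,0,0,0,0,0,0.82,0,0,0,0,0,0,0.9,0,0,0,0,0,0,1,0,0,0,0,0,0,1])

```text
t: 40.85
tool_pos: [0.4757, 0.083, 0.0126]
tool_rot: [-1.405, 0.83, -0.834]
contact_force: [-0.1, 0.8, 0.5]
opening: 0.0854
```

Emit:
servo_tool(commands=[0,0,0,0,-1,0,1,0,0,0,0,-3,0,1,0,0,0,0,-4,0,1,0,0,0,0,-4,0,1,0,0,0,0,-4,0,1,0,0,0,0,0,0,1,0,0,0,0,0,0,1])

```text
t: 41.55
tool_pos: [0.4745, 0.0831, 0.1823]
tool_rot: [-1.404, 0.83, -0.834]
contact_force: [0.1, -0.1, -1.6]
opening: 0.085
```

```bash
python3 - <<'E'
from h import *
from station import viewer
d=viewer.get_image("wrist");np.savez("w19.npz",**d);cv2.imwrite("pics/w19.png",d["frame"][:,:,::-1])
go(.4745,.083,.0126,28.7)
top(d,(230,60,420,300),.03,.045,.036)
hsv=cv2.cvtColor(d["frame"],cv2.COLOR_RGB2HSV);k=cv2.inRange(hsv,np.array((0,0,60)),np.array((180,35,220)))
k[:60]=0;k[300:]=0;k[:,:200]=0;k[:,420:]=0;k=cv2.morphologyEx(k,cv2.MORPH_OPEN,np.ones((3,3)))
c=max(cv2.findContours(k,0,2)[0],key=cv2.contourArea);print(cv2.boundingRect(c),rect(plane(d,c.reshape(-1,2),.006)))
d=viewer.get_image("side");cv2.imwrite("pics/s19.png",d["frame"][:,:,::-1])
d=viewer.get_image("top");cv2.imwrite("pics/t19.png",d["frame"][:,:,::-1])
E
```

```text
t 41.6 pos [0.475  0.0831 0.1828] phi 28.74 y-axis [ 4.4e-03 -2.0e-04 -1.0e+00] F [ 0.56 -0.35  0.95] open 0.0856 q [ 0.02 -0.27  1.99 -0.    1.41 -0.48]
shift cm xyz [-0.06 17.02 -0.12]
turn ry 0.001 rad
shift after turn [-0.02 17.02 -0.05]
full rotvec to level+phi (tool axes) [-0.004  0.001  0.002]
top: centre [0.4762 0.0834] size [ 64.6 108.3] short deg 28.8 z 5/50/95 [0.0352 0.0365 0.0377]
(274, 109, 90, 130) (array([0.47559583, 0.08225418]), (81.44136047363281, 126.0518569946289), 28.83156967163086)
```

View pics/w19.png

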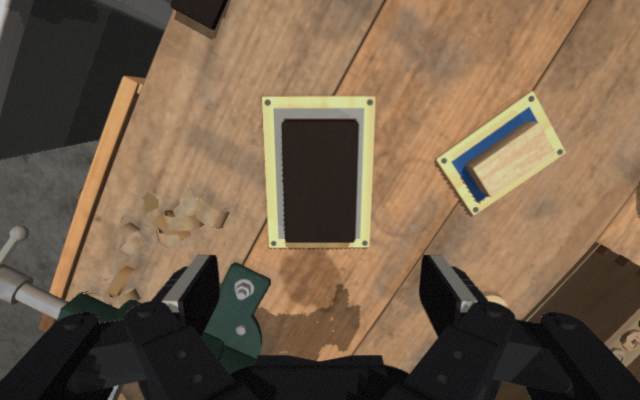

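View pics/s19.png

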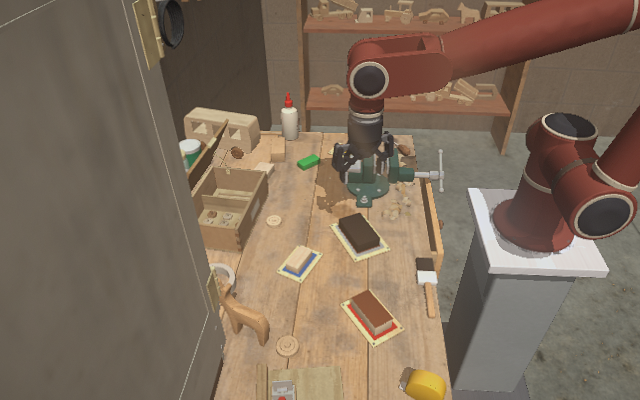

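View pics/t19.png

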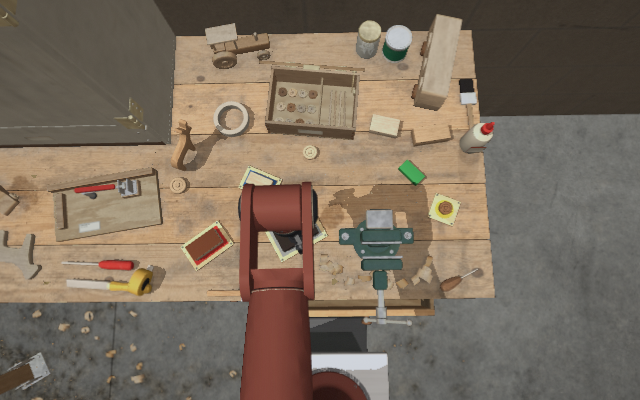

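```bash
python3 - <<'E'
from h import *
d=ld("w19.npz")
patch(d,(100,100,30),(130,255,255),(430,80,580,220)); top(d,(430,80,580,220),.018,.04,.026)
from station import viewer
d=viewer.get_image("side")
patch(d,(100,80,30),(130,255,255),(270,235,335,290)); top(d,(270,235,335,290),.018,.04,.026)
E
```

```text
centre [0.6196 0.185 ] size [49.3 85. ] short deg -23.9 (453, 109, 82, 91)
top: centre [0.6179 0.1842] size [38.9 71.8] short deg -24.1 z 5/50/95 [0.0217 0.0267 0.028 ]Traceback (most recent call last):
  File "<stdin>", line 6, in <module>
  File "h.py", line 48, in patch
    c=max(cv2.findContours(k,0,cv2.CHAIN_APPROX_NONE)[0],key=cv2.contourArea);r=rect(plane(d,c.reshape(-1,2),z))
ValueError: max() iterable argument is empty
```

The second viewpoint puts the blank within about 2 mm of centre. That is fine, so I hand the job in.

```bash
python3 -c "
from station import ticket,monitor
print(monitor.get_obs()['t']);print(ticket.finish_job())"
```

```text
41.75
the job is handed in; nothing more can be done
None
```

The pile is taken apart from the top down, and all four pieces lie flat on their own patches. I handed the job in at 41.75 s, with the gripper open about 17 cm above the grey board.

The last checks from the wrist camera, after each piece was released:

| Piece | Patch | Off centre | Along its patch |
|---|---|---|---|
| Dark wheel | yellow | about 1.6 mm | round |
| Pale blank | blue | about 2 mm | within 0.2° |
| Small sanding block | red | about 2 mm | within 0.3° |
| Large sanding block | grey | about 1.3 mm | within 0.1° |

Every piece has several millimetres of its 8 mm margin left on all sides. I released each one at contact or within about 1 mm of its board. The force at the end of each move stayed within about 2 N.

- **Untouched:** in the final top and side views, the deer, the loose pale wheel, the green block and the other loose parts look unmoved.
- **Disagreements:** the cameras differed by 1–3 mm on positions, which is about the stated calibration. Two wrist views put the blank about 2 mm off in opposite directions, so it is probably nearer the middle than either says.
- **Failed check:** the extra side-camera check of the blank found no blue pixels, so it gave no result. The side picture does show the blank inside its patch.

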